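# Jack up the hold-down beam over a brass bowl

### The job

Stand the small lever jack flat on the bench with its round saddle centred under the lift pad of the hinged hold-down beam, then push the foot of the loose pump bar fully down into the jack's socket. Swing the pump bar down to its stop once as a trial lift, let it come back upright, then swing it down to the stop again and finish while still holding it down, so that the jack alone keeps the hold-down beam raised off the brass bowl. Leave the other things on the bench where they are.

Things in the scene. Friction and masses are not known exactly. Their poses are not given: they have to be found in the camera images.
- lift_pad (a point): Lift point: centre of the underside of a round dark steel pad, 44 mm across, 8 mm thick, under the free end of the hold-down beam, 90 mm above the bench at rest. From above it is marked by a bolt head (24 mm across, on a 38 mm washer) on the beam's top. Its +y axis runs along the beam from pad to hinge; z is up at rest.
- stand: Fixed stand; origin on the bench under the lift pad, +y along the beam to the hinge, z up. Steel beam 40 mm wide, underside 98, top 122 mm high (bolt to 134), from y = -25 mm to the hinge at y = 300 mm, z = 110 mm. Fixed upturned brass bowl (170 mm across, centre y = 165 mm) under it on a 10 mm base plate, 170 mm wide, that begins at y = 60 mm; the bench under the pad is free.
- beam (a joint): Lift angle of the hold-down beam, rad: 0 at rest, grows as the pad end rises (1 mm at the pad = 0.0033 rad). It falls back by its own weight, about 13 to 22 N at the pad.
- jack: Loose lever jack, about 1 kg. Origin at the centre of the underside of its base plate, 240 (x) x 80 (y) x 12 mm; +x points to the saddle end, z up. Along x: saddle column (48 mm across) at +85 mm, saddle top 80 mm high at rest, so it passes 10 mm under the lift pad; grey housing block at -30 mm; socket at -90 mm.
- jack_grip (a point): A point in the jack's grey housing block to grip it by, 45 mm above the underside (20 mm below the block's top, which is 67 mm high). The block is 60 mm long (jack x) and 44 mm wide (jack y), its sides are upright and free; orientation is that of the jack.
- saddle_top (a point): Centre of the top face of the jack's round steel saddle, 46 mm across. It rises 32 mm per rad of the socket's swing.
- jack_pivot (a point): Point on the socket's hinge axis (the axis is along the jack's y), 40 mm above the jack's underside, 90 mm behind the jack's origin (-x); orientation is that of the jack.
- socket_floor (a point): Centre of the floor of the socket hole, 6 mm beyond the pivot along the socket's axis. The socket is a steel block 38 x 38 x 46 mm with a chamfered round hole, 16.5 mm across, 40 mm deep, open at its top (86 mm above the bench when upright). A loose fit: a bar in it can lean about 0.12 rad. Its z points out of the hole, up at rest.
- socket (a joint): Swing of the jack's socket, rad: 0 = upright (rest), grows as the pump bar is swung down away from the saddle (towards the jack's -x), stop at 1.0. Light spring plus the load bring it back to 0 when it is let go; fully loaded it takes about 3 to 6 N at the pump bar's wooden grip, across the bar.
- bar_foot (a point): Centre of the foot of the loose pump bar: 200 mm long, 0.15 kg; its lower 115 mm is a steel rod 14 mm across with a tapered foot, above it a wooden grip 28 mm across. It stands upright, foot 15 mm above the bench, in a 40 mm deep hole of a wooden block 55 mm high, and lifts straight out. Its z runs from foot to grip.
- bar_grip (a point): Middle of the pump bar's wooden grip (28 mm across, 85 mm long), on its axis, 160 mm from the foot. Orientation is that of the pump bar, z from foot to grip.
Not all that is in view belongs to the job. Leave any green or pink look-alike of the part that bears bar_foot alone.

How it is judged (in metres and radians):
On the way, in this order (a step that is already met when the one before it is completed fails the run):
1. the jack stands flat on the bench at rest with its saddle centred under the lift pad (within 12 mm), the beam not yet raised (horizontal distance between saddle_top and lift_pad below 0.012 m and angle between jack's own z axis and vertical below 0.05 rad and height (world z) of jack below 0.003 m and linear speed of jack below 0.02 m/s and value of joint beam below 0.01 rad), for 0.2 s.
2. the foot of the pump bar is home in the socket (within 15 mm of its floor), the jack still in place (horizontal distance between saddle_top and lift_pad below 0.012 m and angle between jack's own z axis and vertical below 0.05 rad and distance between bar_foot and socket_floor below 0.015 m and angle between the z axis of bar_foot and the z axis of socket_floor, either way round below 0.25 rad), for 0.2 s.
3. trial lift: pump bar down (over 0.8 rad) and the hold-down beam raised by the jack (all of step 2 and value of joint socket above 0.8 rad and value of joint beam above 0.045 rad and contact force between saddle and beam above 4 N and contact force between each of the arm, the fingers and beam below 0.5 N), for 0.1 s.
4. the pump bar is back up (socket under 0.3 rad) and the hold-down beam at rest again, the pump bar still in the socket (horizontal distance between saddle_top and lift_pad below 0.012 m and distance between bar_foot and socket_floor below 0.015 m and angle between the z axis of bar_foot and the z axis of socket_floor, either way round below 0.25 rad and value of joint socket below 0.3 rad and value of joint beam below 0.01 rad), for 0.1 s.
At the end, for the whole second after the job is handed in: Robot holds the pump bar (over 1 N), socket over 0.8 rad; bar foot within 15 mm of socket floor, aligned within 0.25 rad; saddle within 12 mm of pad centre, carrying over 4 N; jack flat within 0.05 rad; hold-down beam raised over 0.045 rad, under 0.1 rad/s, not touched by the robot (all of step 3 and contact force between any of the fingers, the arm and pump_bar above 1 N and angular speed of beam below 0.1 rad/s); the arm keeps its last pose, push and grip.
It fails at once if a bystander is shifted by more than 40 mm (distance of any of brass_bowl, hammer, tin, rivet_cup, dolly, collar, brush from where it was at the start of the episode above 0.04 m).
It also fails if it takes over 72 s, if anything falls off the work surface, if the arm or the gripper's body presses on something with over 40 N, if the wrist force passes 120 N, or if a joint passes its speed limit or range.

### The arm

A 6-joint arm with a two-finger parallel gripper is mounted at the origin on the work surface. World frame = base frame: x ahead of the robot, y to its left, z up, the work surface at z = 0. Lengths are in mm, angles in rad, forces in N, time in s.
With the tool pointing down it reaches from about 350 to 775 mm from the base axis. Payload 7.3 kg.
Tool frame: the origin (TCP) lies between the finger pads; the fingertips stand 17 mm ahead of it and the grasp point (between the pads) lies 2 mm behind it; z points along the fingers, y is the direction in which the jaws open and shut (so a half turn about z gives the same grasp; the last joint's range is limited). The gripper opens to 92 mm and grips with 3 to 60 N. Pads are 19 mm wide; open, the fingers measure 130 mm over their backs; the gripper's body (75 mm by 190 mm) begins 47 mm behind the grasp point.
Start: joints at [0.98, 0.342, 1.524, -0, 1.275, -0.146], TCP at [225.884, 473.941, 243.741] pointing down, gripper open.
Joint ranges: [-2.53, 2.53], [-0.77, 2.02], [0.04, 2.7], [-1, 4.14], [0.28, 2.66], [-3.11, 3.11]. Speed limits (rad/s): [2.57, 2.57, 3.14, 3.14, 3.14, 3.14].

### API

Orientations are given as [roll, pitch, yaw] about the fixed x, y, z axes, in that order (R = Rz(yaw) Ry(pitch) Rx(roll)).
In Python, from plant import get_obs, capture, get_calibration, close_job gives the robot as it stands.
- The arm moves only by the tool carry_out, never from a script. Its argument "moves" is one flat list of numbers, 7 for each row, row after row: the shift along the tool's x, y, z normalised to -1 to 1, where 1 is 40 cm, then the turn, a rotation vector about the tool's x, y, z normalised to -1 to 1, where 1 is 30 degrees, then the opening, from 0 (shut) to 1 (fully open). A call has exactly 8 rows; each row is the pose to reach, as a shift and turn from the pose measured when the call began, along the tool's axes at that moment; what a row does not reach only later rows make up. A row lasts 1/10 s, in which the tool goes at most 50 mm and 8.59 degrees, less where a joint would pass 70% of its speed; a pose out of reach is approached as far as the arm can. A call with a number of a shift or a turn outside -1 to 1 is refused whole. A call with a gripper value outside its range is refused whole. The fingers move at their own pace and stop on an object; the grip force is fixed at half the most. Time passes only in rows, so rows that repeat a pose let the fingers close, or fill a call up. It gives the time, the measured TCP pose, the force and the opening at its end, in the units of the state.
- get_obs(): the state, without advancing time (a new reading comes with each control period).
- capture(name): name is "scene" or "top"; returns the picture (420x560x3 uint8, red, green, blue); there is no depth.
- get_calibration(name): a dict with "vfov" (degrees; the focal length in pixels is half the picture's height over the tangent of half this angle, whatever the lens; pixels are square), "cx", "cy" (the principal point, pixels), "cam_to_world" (4x4, takes a point from camera to world coordinates). Camera axes: x right, y up, looking along -z (the intrinsics and any distortion apply to the point x, -y, -z); pixel columns grow to the right and rows downward; lengths in mm; the calibration is good to about 2 mm. A picture is of the moment at which its call begins. get_calibration takes no time and is no camera call.
- close_job(): hands the job in, once; it reports no verdict.
The state is a dict: "time": time; "joint_positions": joint angles; "dq": joint speeds; "tau": joint torques, N m; "tool_pos": TCP position; "tcp_rot": TCP orientation; "contact_force": force on the tool from outside, world axes, zero at the start; "moment": the same for the moment, N m; "grip_width": finger opening in mm.
Only numpy, scipy, OpenCV 4.12 (cv2) and the standard library are available. Lean on these libraries where they do the work, as an engineer would, in place of code of your own. Each camera call takes 0.05 s, during which the arm holds its last target.

## Working session

There is one attempt and no reset: what is moved stays moved. The work goes in short steps, Python scripts to look and compute and a tool call to move; the robot and the scene stay as the last step left them, time stands still between calls to the robot, and variables do not carry over. Pictures are saved under pics/ and viewed, and the job is handed in when it is done.

Besides the shell and the picture viewer there is one more tool, called after "Call:" as name(argument=value, ...) on one line, values as JSON. carry_out: Moves the arm, as the interface text tells. Scaled input: -1 to 1 covers 40 cm each way for a shift and 30 degrees each way for a turn. Its arguments: {"type":"object","properties":{"moves":{"type":"array","items":{"type":"number"}}},"required":["moves"]}

```bash
ls; mkdir -p pics; python3 - <<'E'
from plant import *
import cv2
for n in("scene","top"):
    cv2.imwrite(f"pics/{n}0.png",capture(n)[:,:,::-1]); c=get_calibration(n); print(n,c)
print(get_obs())
E
```

```text
pics
scene {'vfov': 43.9493737847618, 'cx': 271.5700899910036, 'cy': 199.3970352294542, 'cam_to_world': array([[-4.44338820e-01, -6.06449313e-01,  6.59380197e-01,
         1.36857421e+03],
       [ 8.95691039e-01, -2.86493628e-01,  3.40086700e-01,
         4.42186837e+02],
       [-1.73371210e-02,  7.41714657e-01,  6.70491456e-01,
         1.02633746e+03],
       [ 0.00000000e+00,  0.00000000e+00,  0.00000000e+00,
         1.00000000e+00]])}
top {'vfov': 45.95134934863408, 'cx': 274.55525744974125, 'cy': 210.45724903184706, 'cam_to_world': array([[-1.95456102e-02,  9.97515716e-01, -6.76783995e-02,
         4.40156636e+02],
       [-9.99806371e-01, -1.96549719e-02, -9.50343144e-04,
        -1.27457412e+01],
       [-2.27819926e-03,  6.76467200e-02,  9.97706736e-01,
         1.40142406e+03],
       [ 0.00000000e+00,  0.00000000e+00,  0.00000000e+00,
         1.00000000e+00]])}
{'time': 0.1, 'joint_positions': array([ 9.80015288e-01,  3.42628673e-01,  1.52488338e+00, -6.70086026e-06,
        1.27539387e+00, -1.46002965e-01]), 'dq': array([-2.75175040e-05, -2.50601612e-03, -3.15094138e-03,  7.90909900e-04,
        1.04340375e-03,  1.39543003e-03]), 'tau': array([ 1.10869158e-03, -4.32002664e+01, -2.44695497e+01,  7.19194184e-02,
        5.25684224e-02, -8.27238591e-05]), 'tool_pos': array([225.68703954, 473.65856202, 243.1403945 ]), 'tcp_rot': array([-3.14029243e+00, -1.84720609e-04,  2.69681641e+00]), 'contact_force': array([-0.43141201, -0.82471224,  0.02467802]), 'moment': array([ 0.00214626, -0.06530396,  0.05057746]), 'grip_width': 91.73214421697043}
```

View pics/scene0.png

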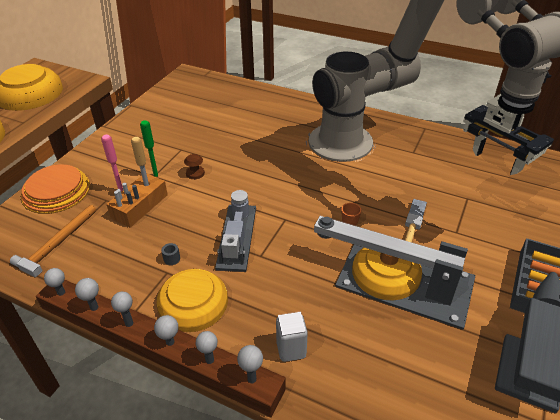

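View pics/top0.png

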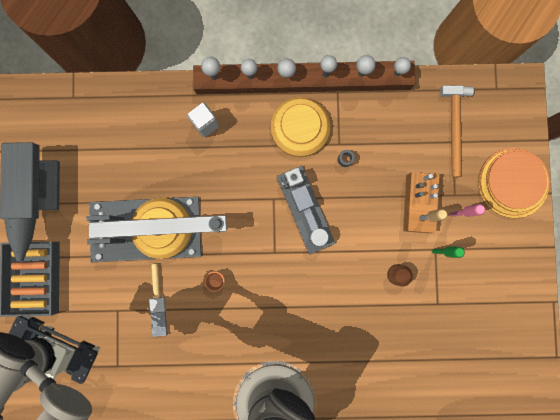

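```bash
python3 - <<'E'
import cv2,numpy as np
t=cv2.imread("pics/top0.png");s=cv2.imread("pics/scene0.png")
a=cv2.resize(t[150:290,380:500],None,fx=4,fy=4,interpolation=2);b=cv2.resize(s[110:230,80:220],None,fx=4,fy=4,interpolation=2)
cv2.imwrite("pics/z1.png",cv2.resize(np.hstack([a[:480],b]),(800,int(480*800/1040))))
a=cv2.resize(t[150:265,190:350],None,fx=5,fy=5,interpolation=2);cv2.imwrite("pics/z2.png",a)
E
```

```text
(no output)
```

View pics/z1.png

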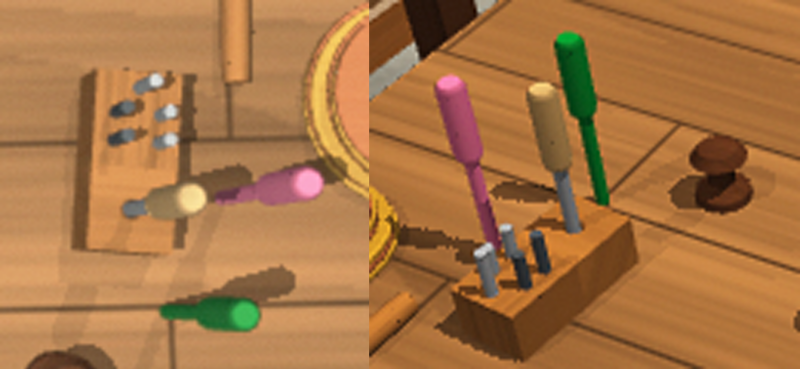

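View pics/z2.png

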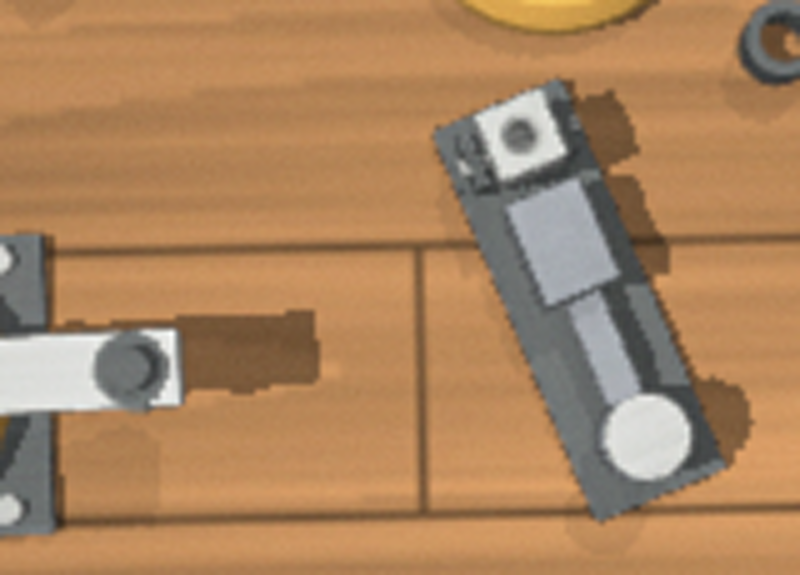

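```bash
cat > h.py <<'E'
import numpy as np
from plant import get_calibration
C={n:get_calibration(n) for n in("scene","top")}
def ray(n,u,v):
    c=C[n];f=210/np.tan(np.radians(c["vfov"]/2));M=c["cam_to_world"]
    d=M[:3,:3]@np.array([(u-c["cx"])/f,-(v-c["cy"])/f,-1]);return M[:3,3],d
def plane(n,u,v,z):
    o,d=ray(n,u,v);return o+d*(z-o[2])/d[2]
def tri(p,q):
    o1,d1=ray("top",*p);o2,d2=ray("scene",*q)
    s=np.linalg.lstsq(np.c_[d1,-d2],o2-o1,rcond=None)[0]
    a=o1+d1*s[0];b=o2+d2*s[1];return (a+b)/2,np.linalg.norm(a-b)
E
python3 - <<'E'
from h import *
np.set_printoptions(precision=1,suppress=True)
z=lambda x,y:(189.6+x/5,149.6+y/5)
w=lambda x,y:(379.6+x/3.077,149.6+y/3.077)
v=lambda x,y:(79.6+(x-369.2)/3.077,109.6+y/3.077)
P=lambda x,y,h:plane("top",*z(x,y),h)
sad=P(647,437,80);soc=P(520,134,86);print("saddle",sad,"socket",soc,np.linalg.norm((sad-soc)[:2]),np.degrees(np.arctan2(*(sad-soc)[1::-1])))
hc=[P(x,y,67) for x,y in((505,208),(580,178),(622,275),(547,305))];print("block",np.mean(hc,0),[np.linalg.norm(hc[i]-hc[i-1]) for i in range(4)])
bc=[P(x,y,12) for x,y in((435,130),(565,80),(725,465),(602,520))];print("base",np.mean(bc,0),[np.linalg.norm(bc[i]-bc[i-1]) for i in range(4)],bc)
print("bolt",P(135,368,134),P(128,370,124));print("base L edge",P(48,235,10),P(55,530,10))
print("beam end",P(181,330,122),P(181,405,122))
print("beam far", plane("top",90,220,122),plane("top",90,238,122))
for n,p,q in(("bartop",w(190,200),v(543,92)),("barblock",w(127,209),v(573,232))):print(n,tri(p,q),plane("top",*p,215 if n=="bartop" else 55),plane("scene",*q,215 if n=="bartop" else 55))
print("pink top",plane("top",*w(306,184),215),"green",plane("top",*w(245,314),215))
E
```

```text
saddle [ 456.6 -128.5   80. ] socket [619.6 -64.2  86. ] 175.25010293028473 -158.4838950457526
block [563.3 -87.2  67. ] [np.float64(57.274586451784316), np.float64(43.82635769064145), np.float64(57.31507567179996), np.float64(43.70922203918051)]
base [536.4 -99.5  12. ] [np.float64(238.55141903439716), np.float64(78.86630529502297), np.float64(234.75175623928126), np.float64(75.4939577919944)] [array([633. , -19.1,  12. ]), array([660. , -93.2,  12. ]), array([ 441. , -177.7,   12. ]), array([ 411.6, -108.1,   12. ])]
bolt [496.4 137.5 134. ] [495.8 142.3 124. ]
base L edge [577.9 200.4  10. ] [412. 198.  10.]
beam end [516.1 114.9 122. ] [477.3 115.4 122. ]
beam far [511.6 466.5 122. ] [465.1 466.2 122. ]
bartop (array([ 503. , -413.6,  207.1]), np.float64(0.7066319490934133)) [ 502.8 -411.2  215. ] [ 511.3 -405.   215. ]
barblock (array([ 505.5, -412.6,   46.8]), np.float64(2.5658659253509)) [ 504.4 -409.    55. ] [ 513.  -406.8   55. ]
pink top [ 513.5 -502.1  215. ] green [ 413.5 -450.1  215. ]
```

```bash
cat >> h.py <<'E'
from scipy.spatial.transform import Rotation as Ro
from plant import get_obs
def go(pos,rot=None,show=True):
    """target TCP pos mm, rot = Rotation; prints tool-frame scaled row"""
    o=get_obs();R=Ro.from_euler("xyz",o["tcp_rot"])
    s=R.inv().apply(np.array(pos)-o["tool_pos"])/400
    r=(R.inv()*rot).as_rotvec(degrees=True)/30 if rot is not None else np.zeros(3)
    print("row",np.round(s,4),np.round(r,4))
def down(yaw,tilt=0):
    """tool down with yaw deg"""
    return Ro.from_euler("xyz",[180,0,yaw],degrees=True)
def st():
    o=get_obs();print(round(o["time"],2),"pos",np.round(o["tool_pos"],1),"rpy",np.round(np.degrees(o["tcp_rot"]),1),"F",np.round(o["contact_force"],1),"w",round(float(o["grip_width"]),1),"q",np.round(o["joint_positions"],2))
E
python3 - <<'E'
from h import *
import cv2
go((395,190,225),down(178));
go((563,-87,200),down(201.5));
s=cv2.imread("pics/scene0.png");cv2.imwrite("pics/z3.png",cv2.resize(s[180:280,205:365],None,fx=5,fy=5,interpolation=2))
E
```

```text
row [-0.6872 -0.458   0.0458] [-0.0024 -0.0009 -0.7828]
row [-1.3643 -0.9023  0.1088] [-2.2000e-03 -1.4000e-03 -1.5661e+00]
```

View pics/z3.png

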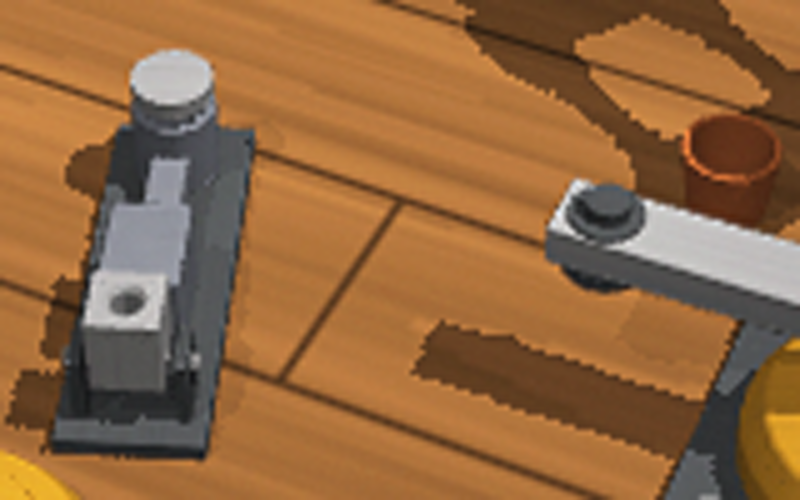

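```bash
python3 - <<'E'
from h import *
np.set_printoptions(precision=1,suppress=True)
print(plane("scene",239,195.2,80),plane("scene",230.2,240,86),plane("scene",326,219.6,134))
E
```

```text
[ 460.7 -126.2   80. ] [622.6 -60.9  86. ] [500.1 142.7 134. ]
```

Call:
carry_out(moves=[-0.69,-0.46,0.045,0,0,-0.78,1,-0.69,-0.46,0.045,0,0,-0.78,1,-0.69,-0.46,0.045,0,0,-0.78,1,-0.69,-0.46,0.045,0,0,-0.78,1,-0.69,-0.46,0.045,0,0,-0.78,1,-0.69,-0.46,0.045,0,0,-0.78,1,-0.69,-0.46,0.045,0,0,-0.78,1,-0.69,-0.46,0.045,0,0,-0.78,1])

```text
time: 0.9
tool_pos: [397.8, 184.5, 224.8]
tcp_rot: [-3.139, -0.001, 3.099]
contact_force: [-0.6, -0.1, -0.1]
grip_width: 91.6
```

```bash
python3 - <<'E'
from h import *
go((565.4,-84.7,160),down(201.7));st()
E
```

```text
row [-0.4476 -0.6539  0.1636] [-0.005  -0.0024 -0.8054]
0.9 pos [397.8 184.5 224.8] rpy [-179.8   -0.   177.5] F [-0.6 -0.1 -0.1] w 91.6 q [ 0.26  0.2   1.77 -0.    1.17 -1.27]
```

Call:
carry_out(moves=[-0.448,-0.654,0.164,-0.005,-0.002,-0.805,1,-0.448,-0.654,0.164,-0.005,-0.002,-0.805,1,-0.448,-0.654,0.164,-0.005,-0.002,-0.805,1,-0.448,-0.654,0.164,-0.005,-0.002,-0.805,1,-0.448,-0.654,0.164,-0.005,-0.002,-0.805,1,-0.448,-0.654,0.164,-0.005,-0.002,-0.805,1,-0.448,-0.654,0.164,-0.005,-0.002,-0.805,1,-0.448,-0.654,0.164,-0.005,-0.002,-0.805,1])

```text
time: 1.7
tool_pos: [567.1, -88.4, 157.7]
tcp_rot: [-3.142, -0.001, -2.767]
contact_force: [-0.0, 0.6, -0.2]
grip_width: 91.4
```

```bash
python3 - <<'E'
from h import *
go((565.4,-84.7,44),down(201.7));st()
E
```

```text
row [2.000e-04 1.030e-02 2.842e-01] [-0.0001 -0.0028 -0.0083]
1.7 pos [567.1 -88.4 157.7] rpy [-1.800e+02 -1.000e-01 -1.585e+02] F [-0.   0.6 -0.2] w 91.4 q [-0.29  0.51  1.51 -0.    1.12 -2.23]
```

Call:
carry_out(moves=[0,0.01,0.1,0,-0.003,-0.008,1,0,0.01,0.2,0,-0.003,-0.008,1,0,0.01,0.284,0,-0.003,-0.008,1,0,0.01,0.284,0,-0.003,-0.008,1,0,0.01,0.284,0,-0.003,-0.008,0,0,0.01,0.284,0,-0.003,-0.008,0,0,0.01,0.284,0,-0.003,-0.008,0,0,0.01,0.284,0,-0.003,-0.008,0])

```text
time: 2.5
tool_pos: [566.3, -84.9, 45.7]
tcp_rot: [-3.14, 0.002, -2.763]
contact_force: [-0.2, 0.3, -0.2]
grip_width: 64.4
```

```bash
python3 - <<'E'
from h import *
import cv2
from plant import capture
st()
cv2.imwrite("pics/s1.png",capture("scene")[:,:,::-1])
E
```

```text
2.5 pos [566.3 -84.9  45.7] rpy [-1.799e+02  1.000e-01 -1.583e+02] F [-0.2  0.3 -0.2] w 64.4 q [-0.28  0.65  1.62  0.    0.87 -2.23]
```

View pics/s1.png

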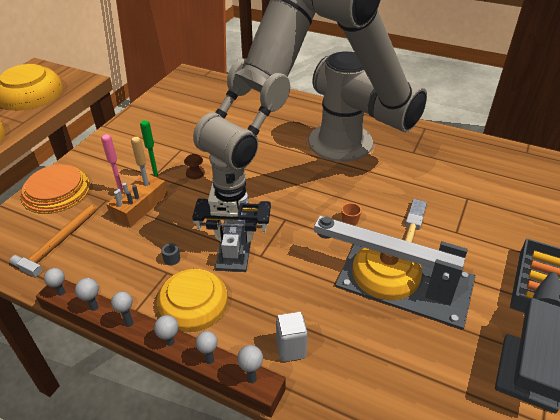

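Gripper straddles the jack housing block at about (232,225), fingers still closing. Closing on.

Call:
carry_out(moves=[0,0,0,0,0,0,0,0,0,0,0,0,0,0,0,0,0,0,0,0,0,0,0,0,0,0,0,0,0,0,0,0,0,0,0,0,0,0,0,0,0,0,0,0,0,0,0,0,0,0,0,0,0,0,0,0])

```text
time: 3.35
tool_pos: [566.4, -85.1, 45.8]
tcp_rot: [-3.14, 0.002, -2.763]
contact_force: [-0.7, -1.5, 4.9]
grip_width: 44.0
```

```bash
python3 - <<'E'
from h import *
st();go((530,-60,50),down(201.7-28))
E
```

```text
3.35 pos [566.4 -85.1  45.8] rpy [-1.799e+02  1.000e-01 -1.583e+02] F [-0.7 -1.5  4.9] w 44.0 q [-0.28  0.65  1.62 -0.    0.87 -2.23]
row [ 0.0613  0.0919 -0.0109] [-0.0025  0.0055  0.9328]
```

Call:
carry_out(moves=[0,0,-0.01,0,0,0,0,0,0,-0.014,0,0,0.1,0,0.01,0.015,-0.014,0,0,0.25,0,0.02,0.03,-0.014,0,0,0.4,0,0.03,0.045,-0.014,0,0,0.55,0,0.04,0.06,-0.014,0,0,0.7,0,0.05,0.075,-0.014,0,0,0.85,0,0.06,0.09,-0.014,0,0,0.93,0])

```text
time: 4.15
tool_pos: [529.4, -59.9, 49.9]
tcp_rot: [3.142, -0.0, 3.03]
contact_force: [-0.6, -1.1, -9.0]
grip_width: 43.6
```

```bash
python3 - <<'E'
from h import *
import cv2
from plant import capture
st();go((510,-50,51),down(201.7-57))
cv2.imwrite("pics/s2.png",cv2.resize(capture("scene")[120:320,120:400,::-1],None,fx=2.5,fy=2.5))
E
```

```text
4.15 pos [529.4 -59.9  49.9] rpy [180.   -0.  173.6] F [-0.6 -1.1 -9. ] w 43.6 q [-0.26  0.59  1.73 -0.    0.82 -1.72]
row [ 0.0509  0.0193 -0.0026] [-0.000e+00 -2.000e-04  9.642e-01]
```

View pics/s2.png

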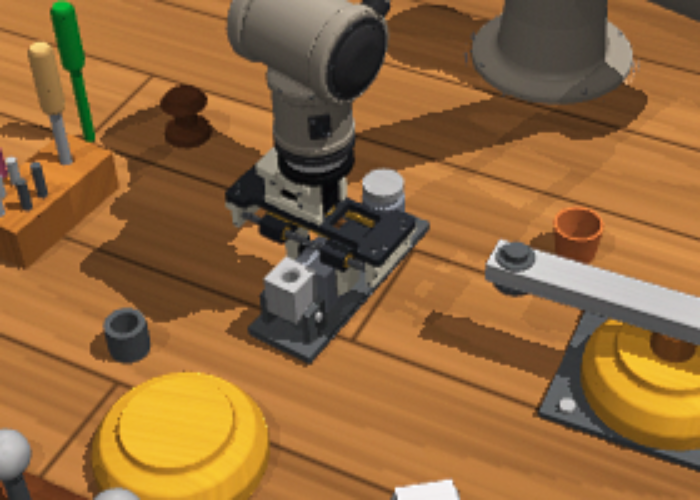

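Call:
carry_out(moves=[0.006,0.002,-0.003,0,0,0.12,0,0.012,0.005,-0.003,0,0,0.25,0,0.02,0.008,-0.003,0,0,0.4,0,0.028,0.011,-0.003,0,0,0.55,0,0.036,0.014,-0.003,0,0,0.7,0,0.044,0.017,-0.003,0,0,0.85,0,0.051,0.019,-0.003,0,0,0.96,0,0.051,0.019,-0.003,0,0,0.96,0])

```text
time: 5.0
tool_pos: [507.7, -49.0, 50.2]
tcp_rot: [-3.14, -0.004, 2.527]
contact_force: [0.0, -0.1, -8.0]
grip_width: 43.6
```

```bash
python3 - <<'E'
from h import *
st();go((500,-45,51),down(144.7-28))
E
```

```text
5.0 pos [507.7 -49.   50.2] rpy [-179.9   -0.3  144.8] F [ 0.  -0.1 -8. ] w 43.6 q [-0.25  0.56  1.79  0.    0.79 -1.2 ]
row [ 0.0216 -0.0029 -0.002 ] [-0.0049 -0.0077  0.9366]
```

Call:
carry_out(moves=[0.003,0,-0.002,0,0,0.12,0,0.006,0,-0.002,0,0,0.25,0,0.01,-0.001,-0.002,0,0,0.4,0,0.013,-0.002,-0.002,0,-0.004,0.55,0,0.017,-0.003,-0.002,0,-0.006,0.7,0,0.02,-0.003,-0.002,-0.005,-0.008,0.85,0,0.022,-0.003,-0.002,-0.005,-0.008,0.937,0,0.022,-0.003,-0.002,-0.005,-0.008,0.937,0])

```text
time: 5.8
tool_pos: [499.5, -44.9, 50.6]
tcp_rot: [-3.141, -0.0, 2.038]
contact_force: [-0.1, -0.1, -8.5]
grip_width: 44.1
```

```bash
python3 - <<'E'
from h import *
st();go((499.8,-40,50),down(90.9))
E
```

```text
5.8 pos [499.5 -44.9  50.6] rpy [-180.    -0.   116.8] F [-0.1 -0.1 -8.5] w 44.1 q [-0.24  0.55  1.82 -0.    0.78 -0.71]
row [0.0107 0.0061 0.0015] [-1.800e-03 -5.000e-04  8.631e-01]
```

Call:
carry_out(moves=[0.001,0,0.001,0,0,0.12,0,0.003,0.001,0.001,0,0,0.25,0,0.005,0.002,0.001,0,0,0.4,0,0.007,0.003,0.001,0,0,0.55,0,0.009,0.005,0.001,0,0,0.7,0,0.01,0.006,0.001,0,0,0.8,0,0.01,0.006,0.001,0,0,0.863,0,0.01,0.006,0.001,0,0,0.863,0])

```text
time: 6.6
tool_pos: [499.7, -40.3, 49.8]
tcp_rot: [-3.14, -0.0, 1.589]
contact_force: [-0.0, -0.1, -8.5]
grip_width: 44.0
```

```bash
python3 - <<'E'
from h import *
import cv2
from plant import capture
st()
cv2.imwrite("pics/s3.png",cv2.resize(capture("scene")[140:290,170:450,::-1],None,fx=2.8,fy=2.8,interpolation=2))
cv2.imwrite("pics/t3.png",cv2.resize(capture("top")[150:290,190:350,::-1],None,fx=4,fy=4,interpolation=2))
E
```

```text
6.6 pos [499.7 -40.3  49.8] rpy [-179.9   -0.    91. ] F [-0.  -0.1 -8.5] w 44.0 q [-0.23  0.55  1.82 -0.    0.78 -0.25]
```

View pics/s3.png

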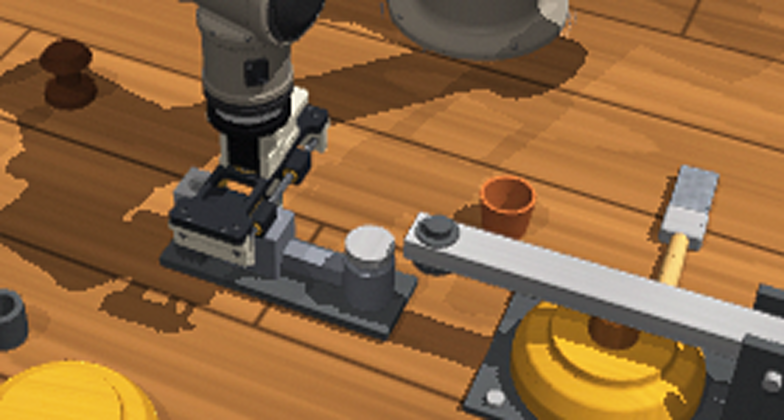

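View pics/t3.png

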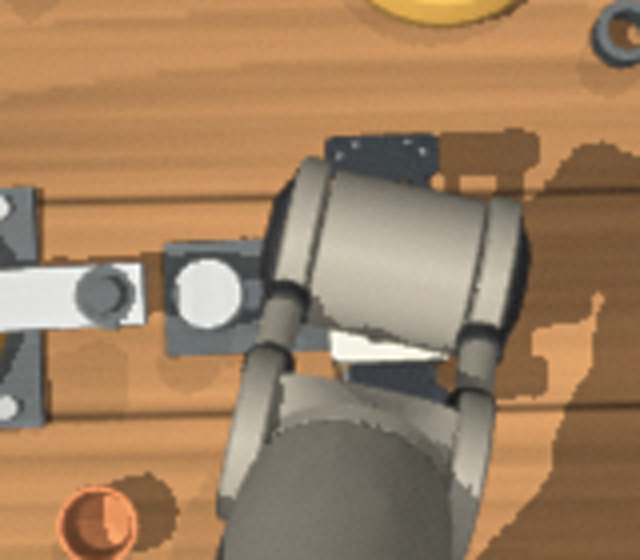

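```bash
python3 - <<'E'
from h import *
np.set_printoptions(precision=1,suppress=True)
p=(189.6+208/4,149.6+294/4);q=(169.7+370/2.8,139.7+243/2.8)
print(plane("top",*p,84),plane("scene",*q,84),tri(p,q))
b=(189.6+106/4,149.6+294/4);print(plane("top",*b,134))
E
```

```text
[497.5  76.9  84. ] [501.1  79.8  84. ] (array([497.5,  77.7,  79.7]), np.float64(1.1249854570787539))
[496.6 138.8 134. ]
```

```bash
python3 - <<'E'
from h import *
go((498.6,22.6,47.5),down(90.9));go((498.6,22.6,45.3),down(90.9))
E
```

```text
row [1.574e-01 1.000e-04 6.100e-03] [-0.0032 -0.0002  0.0049]
row [1.574e-01 1.000e-04 1.160e-02] [-0.0032 -0.0002  0.0049]
```

Call:
carry_out(moves=[0.02,0,0.005,0,0,0,0,0.05,0,0.006,0,0,0,0,0.08,0,0.006,0,0,0,0,0.11,0,0.006,0,0,0,0,0.14,0,0.006,0,0,0.005,0,0.157,0,0.006,-0.003,0,0.005,0,0.157,0,0.006,-0.003,0,0.005,0,0.157,0,0.008,-0.003,0,0.005,0])

```text
time: 7.5
tool_pos: [498.7, 22.5, 46.8]
tcp_rot: [3.141, 0.0, 1.587]
contact_force: [-0.6, -1.0, -8.3]
grip_width: 43.7
```

```bash
python3 - <<'E'
from h import *
import cv2
from plant import capture
st();go((498.6,22.6,45.3),down(90.9))
cv2.imwrite("pics/s4.png",cv2.resize(capture("scene")[140:290,200:480,::-1],None,fx=2.8,fy=2.8,interpolation=2))
E
```

```text
7.5 pos [498.7  22.5  46.8] rpy [180.    0.   90.9] F [-0.6 -1.  -8.3] w 43.7 q [-0.11  0.55  1.83 -0.    0.76 -0.12]
row [ 0.0001 -0.0003  0.0038] [0.0006 0.0003 0.0013]
```

View pics/s4.png

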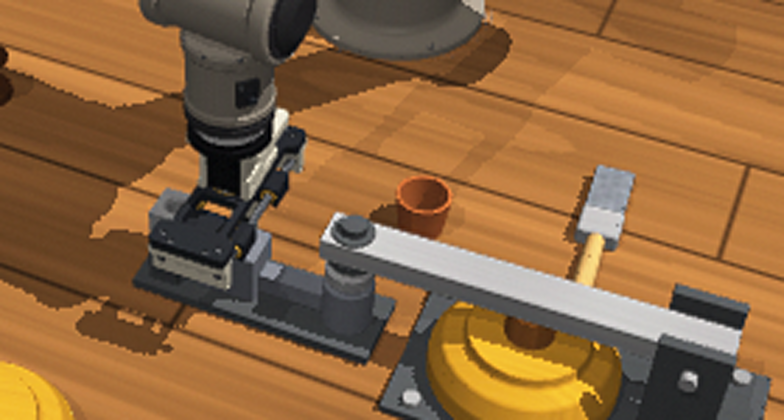

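Saddle column is right below the bolt at about (350,280). Lower and release.

Call:
carry_out(moves=[0,0,0.002,0,0,0,0,0,0,0.003,0,0,0,0,0,0,0.004,0,0,0,0,0,0,0.004,0,0,0,0,0,0,0.004,0,0,0,0,0,0,0.004,0,0,0,1,0,0,0.004,0,0,0,1,0,0,0.004,0,0,0,1])

```text
time: 8.35
tool_pos: [499.1, 22.3, 45.2]
tcp_rot: [3.14, 0.0, 1.586]
contact_force: [0.2, 0.1, -0.2]
grip_width: 63.2
```

Call:
carry_out(moves=[0,0,0,0,0,0,1,0,0,0,0,0,0,1,0,0,-0.1,0,0,0,1,0,0,-0.2,0,0,0,1,0,0,-0.3,0,0,0,1,0,0,-0.4,0,0,0,1,0,0,-0.5,0,0,0,1,0,0,-0.5,0,0,0,1])

```text
time: 9.15
tool_pos: [501.4, 22.1, 250.7]
tcp_rot: [3.129, 0.001, 1.587]
contact_force: [0.7, -0.3, 0.1]
grip_width: 91.6
```

```bash
python3 - <<'E'
from h import *
st();go((507,-250,248),down(90.9));go((507,-408,248),down(90.9))
E
```

```text
9.15 pos [501.4  22.1 250.7] rpy [1.793e+02 1.000e-01 9.090e+01] F [ 0.7 -0.3  0.1] w 91.6 q [-0.11  0.29  1.58  0.    1.26 -0.12]
row [-0.6805  0.0031  0.0077] [0.0231 0.0025 0.0002]
row [-1.0754 -0.0032  0.0082] [0.0231 0.0025 0.0002]
```

Call:
carry_out(moves=[-0.5,0.003,0,0.02,0,0,1,-0.5,0.003,0,0.02,0,0,1,-0.5,0.003,0,0.02,0,0,1,-0.5,0.003,0,0.02,0,0,1,-0.5,0.003,0,0.02,1,0,1,-0.5,0.003,0,0.02,1,0,1,-0.5,0.003,0,0.02,1,0,1,-0.5,0.003,0,0.02,1,0,1])

```text
time: 9.95
tool_pos: [505.4, -179.3, 249.5]
tcp_rot: [3.141, -0.529, 1.587]
contact_force: [0.6, -0.7, -0.9]
grip_width: 91.6
```

```bash
python3 - <<'E'
from h import *
import cv2
from plant import capture
st()
cv2.imwrite("pics/t5.png",capture("top")[:,:,::-1])
cv2.imwrite("pics/s5.png",capture("scene")[:,:,::-1])
E
```

```text
9.95 pos [ 505.4 -179.3  249.5] rpy [179.9 -30.3  90.9] F [ 0.6 -0.7 -0.9] w 91.6 q [-0.7   0.52  1.34  0.39  1.64 -0.76]
```

View pics/t5.png

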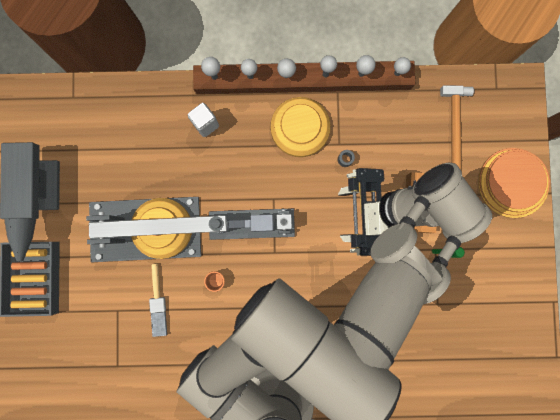

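View pics/s5.png

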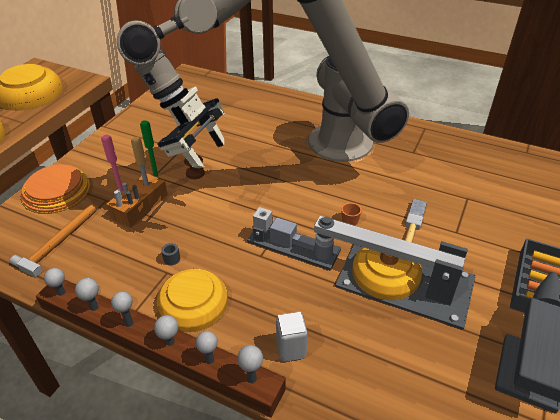

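```bash
python3 - <<'E'
import cv2,numpy as np
t=cv2.imread("pics/t5.png");s=cv2.imread("pics/s5.png")
cv2.imwrite("pics/z5.png",cv2.resize(t[180:270,190:310],None,fx=6,fy=6,interpolation=2))
cv2.imwrite("pics/z6.png",cv2.resize(s[110:230,80:200],None,fx=5,fy=5,interpolation=2))
E
```

```text
(no output)
```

View pics/z5.png

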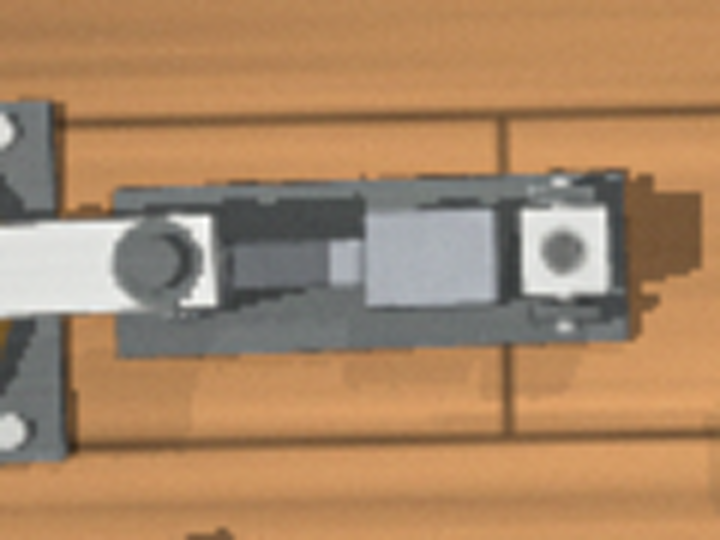

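View pics/z6.png

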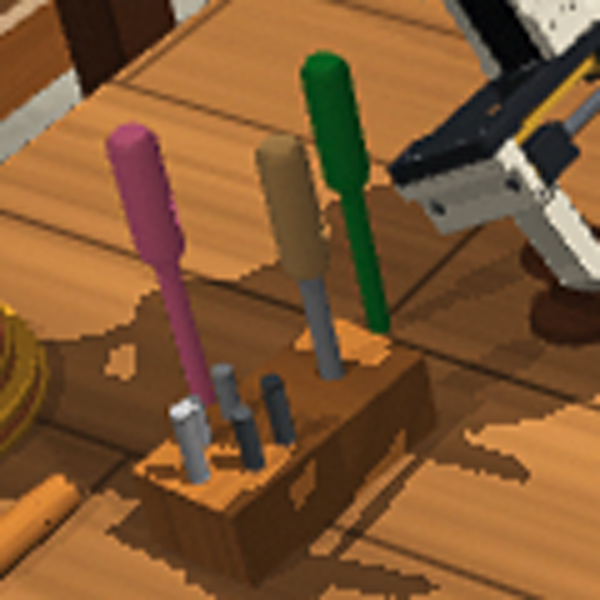

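```bash
python3 - <<'E'
from h import *
np.set_printoptions(precision=1,suppress=True)
z=lambda x,y,h:plane("top",189.6+x/6,179.6+y/6,h)
s=z(563,250,86);c=[z(*p,12) for p in((117,187),(117,355),(625,172),(630,338))]
d=((c[0]+c[1])-(c[2]+c[3]))[:2];d/=np.linalg.norm(d);print("socket",s,"dir",d,"saddle",s[:2]+175*d,"base ctr",np.mean(c,0)[:2]+85*d)
print("beam end",z(217,215,122),z(217,305,122),"plate",z(55,100,10),z(68,460,10),"bolt",z(160,263,134))
print(plane("scene",79.6+330/5,109.6+375/5,55),plane("scene",79.6+282/5,109.6+147/5,213))
R=Ro.from_euler("x",-20,degrees=True)*down(90.9)
go((507.5,-408+40,270),R);go((507.5,-408,182),R)
E
```

```text
socket [500.1 -34.5  86. ] dir [-0.  1.] saddle [498.1 140.5] base ctr [498.3 138.6]
beam end [516.5 115.  122. ] [477.7 115.5 122. ] plate [578.9 201.6  10. ] [410.1 197.1  10. ] bolt [495.8 138.4 134. ]
[ 511.9 -408.5   55. ] [ 507.4 -408.7  213. ]
row [-0.4 -0.  -0.3] [ 0.  -1.7  0. ]
row [-0.6 -0.  -0.1] [ 0.  -1.7  0. ]
```

```bash
python3 - <<'E'
from h import *
go((507.5,-300,285),down(90.9))
E
```

```text
row [-0.2149  0.0012 -0.2303] [-0.0022 -1.0036 -0.0021]
```

Call:
carry_out(moves=[-0.215,0.001,-0.23,0,-1,0,1,-0.215,0.001,-0.23,0,-1,0,1,-0.215,0.001,-0.23,0,-1,0,1,-0.215,0.001,-0.23,0,-1,0,1,-0.215,0.001,-0.23,0,-1,0,1,-0.215,0.001,-0.23,0,-1,0,1,-0.215,0.001,-0.23,0,-1,0,1,-0.215,0.001,-0.23,0,-1,0,1])

```text
time: 10.85
tool_pos: [507.3, -300.1, 284.4]
tcp_rot: [-3.14, -0.003, 1.586]
contact_force: [-1.4, -1.1, 0.3]
grip_width: 91.9
```

```bash
python3 - <<'E'
from h import *
st()
R=Ro.from_euler("x",-20,degrees=True)*down(90.9)
go((507.5,-374,276),R)
E
```

```text
10.85 pos [ 507.3 -300.1  284.4] rpy [-179.9   -0.2   90.8] F [-1.4 -1.1  0.3] w 91.9 q [-0.66  0.44  1.26  0.    1.44 -0.68]
row [-0.1849 -0.0023  0.0204] [ 0.0062 -0.6723 -0.0011]
```

Call:
carry_out(moves=[-0.185,-0.002,0.02,0,-0.67,0,1,-0.185,-0.002,0.02,0,-0.67,0,1,-0.185,-0.002,0.02,0,-0.67,0,1,-0.185,-0.002,0.02,0,-0.67,0,1,-0.185,-0.002,0.02,0,-0.67,0,1,-0.185,-0.002,0.02,0,-0.67,0,1,-0.185,-0.002,0.02,0,-0.67,0,1,-0.185,-0.002,0.02,0,-0.67,0,1])

```text
time: 11.65
tool_pos: [507.6, -374.4, 276.3]
tcp_rot: [-3.14, 0.348, 1.586]
contact_force: [0.3, -0.3, 0.1]
grip_width: 91.6
```

```bash
python3 - <<'E'
from h import *
import cv2
from plant import capture
st()
R=Ro.from_euler("x",-20,degrees=True)*down(90.9)
go((507.5,-408,184),R)
cv2.imwrite("pics/s7.png",cv2.resize(capture("scene")[60:240,60:260,::-1],None,fx=3.3,fy=3.3,interpolation=2))
E
```

```text
11.65 pos [ 507.6 -374.4  276.3] rpy [-179.9   19.9   90.9] F [ 0.3 -0.3  0.1] w 91.6 q [-0.63  0.42  1.36 -0.3   1.17 -0.55]
row [-0.0004 -0.001   0.2455] [ 0.006  -0.0029 -0.0034]
```

View pics/s7.png

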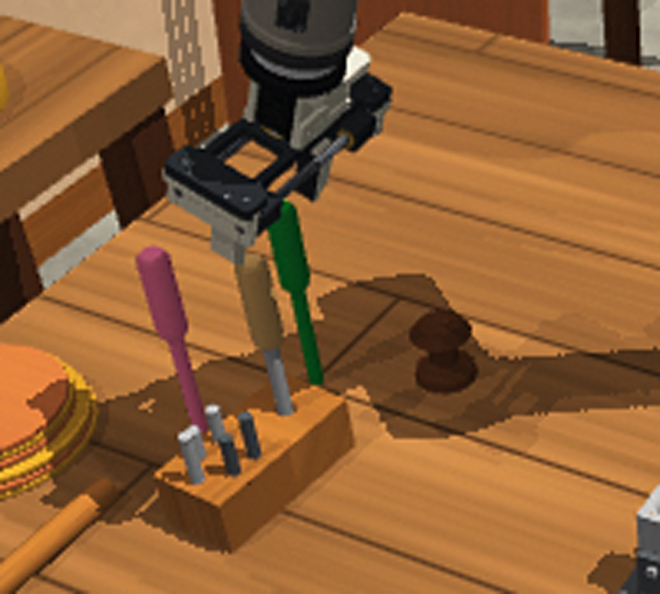

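Call:
carry_out(moves=[0,-0.001,0.07,0,0,0,1,0,-0.001,0.14,0,0,0,1,0,-0.001,0.2,0,0,0,1,0,-0.001,0.245,0,0,0,1,0,-0.001,0.245,0,0,0,1,0,-0.001,0.245,0,0,0,0,0,-0.001,0.245,0,0,0,0,0,-0.001,0.245,0,0,0,0])

```text
time: 12.5
tool_pos: [508.0, -407.8, 185.6]
tcp_rot: [-3.141, 0.349, 1.585]
contact_force: [1.1, 0.5, -0.0]
grip_width: 72.1
```

Call:
carry_out(moves=[0,0,0,0,0,0,0,0,0,0,0,0,0,0,0,0,0,0,0,0,0,0,0,0,0,0,0,0,0,0,0,0,0,0,0,0,0,0,0,0,0,0,0,0,0,0,0,0,0,0,0,0,0,0,0,0])

```text
time: 13.3
tool_pos: [507.6, -407.8, 185.5]
tcp_rot: [-3.14, 0.349, 1.586]
contact_force: [-2.1, -0.7, 1.7]
grip_width: 27.0
```

```bash
python3 - <<'E'
from h import *
import cv2
from plant import capture
st()
cv2.imwrite("pics/s8.png",cv2.resize(capture("scene")[60:240,60:260,::-1],None,fx=3.3,fy=3.3,interpolation=2))
E
```

```text
13.3 pos [ 507.6 -407.8  185.5] rpy [-179.9   20.    90.9] F [-2.1 -0.7  1.7] w 27.0 q [-0.67  0.53  1.45 -0.33  0.97 -0.53]
```

View pics/s8.png

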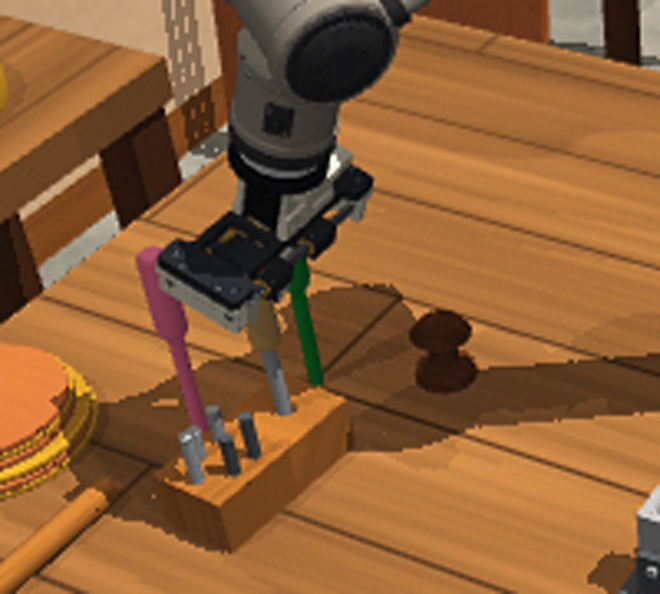

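```bash
python3 - <<'E'
from h import *
R=Ro.from_euler("x",-20,degrees=True)*down(90.9)
go((507.6,-407.8,240),R)
go((507.6,-407.8,296),R)
E
```

```text
row [-0.0466 -0.0003 -0.128 ] [ 0.0078 -0.0003 -0.0035]
row [-0.0945 -0.0004 -0.2595] [ 0.0078 -0.0003 -0.0035]
```

Call:
carry_out(moves=[-0.011,0,-0.03,0,0,0,0,-0.024,0,-0.065,0,0,0,0,-0.036,0,-0.1,0,0,0,0,-0.051,0,-0.14,0,0,0,0,-0.066,0,-0.18,0,0,0,0,-0.08,0,-0.22,0,0,0,0,-0.0945,0,-0.26,0,0,0,0,-0.0945,0,-0.26,0,0,0,0])

```text
time: 14.15
tool_pos: [508.9, -408.3, 299.9]
tcp_rot: [3.137, 0.353, 1.584]
contact_force: [0.2, -0.1, -0.4]
grip_width: 27.1
```

```bash
python3 - <<'E'
from h import *
st()
R=Ro.from_euler("x",-20,degrees=True)*down(90.9)
go((501,-36,300),R)
E
```

```text
14.15 pos [ 508.9 -408.3  299.9] rpy [179.7  20.2  90.8] F [ 0.2 -0.1 -0.4] w 27.1 q [-0.67  0.44  1.27 -0.29  1.21 -0.61]
row [ 0.8736 -0.006  -0.3219] [ 0.0176  0.007  -0.0062]
```

Call:
carry_out(moves=[0.1,0,-0.037,0.01,0,0,0,0.2,0,-0.074,0.01,0,0,0,0.3,0,-0.11,0.017,0,0,0,0.42,0,-0.155,0.017,0,0,0,0.54,-0.003,-0.2,0.017,0,0,0,0.65,-0.005,-0.24,0.017,0.007,-0.006,0,0.76,-0.006,-0.28,0.017,0.007,-0.006,0,0.83,-0.006,-0.306,0.017,0.007,-0.006,0])

```text
time: 14.95
tool_pos: [500.8, -51.3, 299.6]
tcp_rot: [-3.136, 0.348, 1.59]
contact_force: [-0.2, -0.7, -1.1]
grip_width: 27.3
```

```bash
python3 - <<'E'
from h import *
import cv2
from plant import capture
st()
cv2.imwrite("pics/s9.png",capture("scene")[:,:,::-1])
cv2.imwrite("pics/t9.png",capture("top")[:,:,::-1])
E
```

```text
14.95 pos [500.8 -51.3 299.6] rpy [-179.7   19.9   91.1] F [-0.2 -0.7 -1.1] w 27.3 q [-0.05  0.27  1.52 -0.36  1.35  0.01]
```

View pics/s9.png

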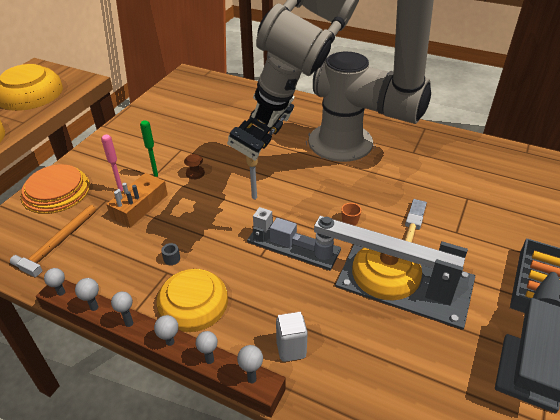

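View pics/t9.png

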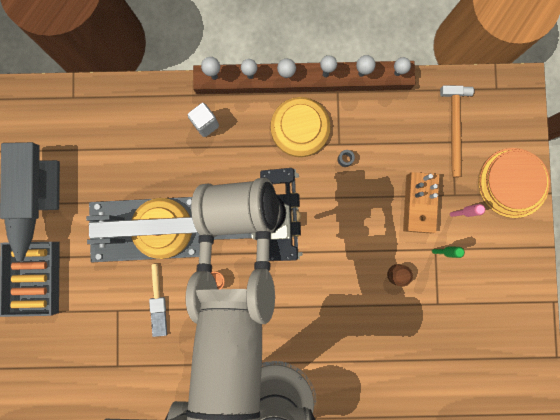

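```bash
python3 - <<'E'
import cv2,numpy as np
t=cv2.imread("pics/t9.png");s=cv2.imread("pics/s9.png")
a=cv2.resize(s[110:250,200:320],None,fx=5,fy=5,interpolation=2)
cv2.imwrite("pics/z9.png",a[:600])
cv2.imwrite("pics/z9b.png",cv2.resize(t[165:240,395:450],None,fx=6,fy=6,interpolation=2))
E
```

```text
(no output)
```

View pics/z9.png

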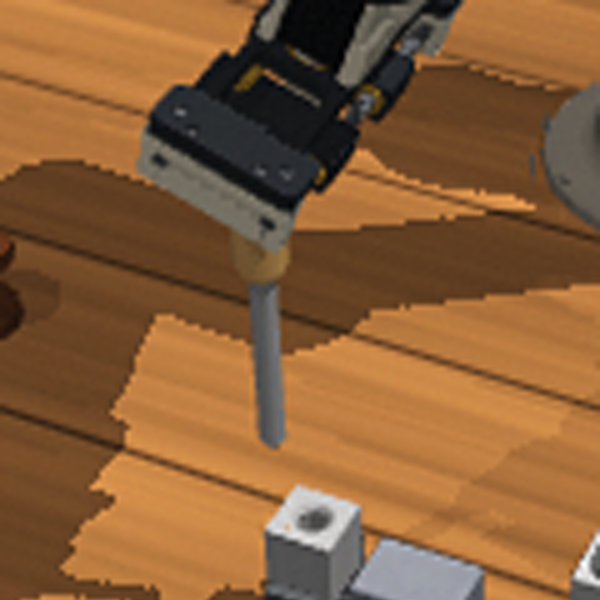

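View pics/z9b.png

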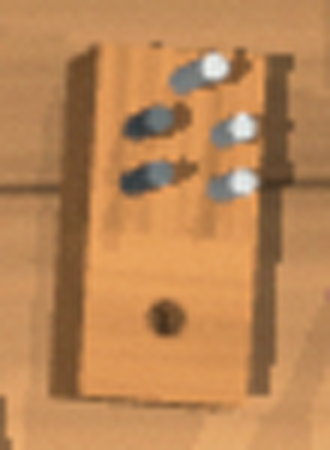

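```bash
python3 - <<'E'
from h import *
np.set_printoptions(precision=1,suppress=True)
print("hole top",plane("top",394.6+166/6,164.6+318/6,55))
f=lambda x,y,h:plane("scene",199.6+x/5,109.6+y/5,h)
print("foot",f(271,441,129),"bound",f(263,281,244),"socket",f(316,518,86))
E
```

```text
hole top [ 504.1 -412.8   55. ]
foot [500.2 -57.2 129. ] bound [510.7 -50.8 244. ] socket [501.9 -31.6  86. ]
```

```bash
cat >> h.py <<'E'
def proj(n,p):
    c=C[n];f=210/np.tan(np.radians(c["vfov"]/2));q=np.linalg.inv(c["cam_to_world"])@np.r_[p,1]
    return np.array([c["cx"]+f*q[0]/-q[2],c["cy"]-f*q[1]/-q[2]])
E
python3 - <<'E'
from h import *
np.set_printoptions(precision=1,suppress=True)
g=lambda p:(proj("scene",p)-[199.6,109.6])*5
off=np.array([1.9,1.2,0])
for y in(0,-3,3):
  for x in(-3,0,3): print(y,x,g(np.array([500.8-x,-55+y,129])+off),g(np.array([500.8,-55,244])+off))
k=lambda p:(proj("scene",p)-[79.6,109.6])*5
print("orig",k(np.array([506,-411.6,55])+off),k(np.array([506,-411.6,130])+off),"meas (330,375) (313,277)")
E
```

```text
0 -3 [271.9 449.3] [265.3 270. ]
0 0 [274.6 445.8] [265.3 270. ]
0 3 [277.3 442.3] [265.3 270. ]
-3 -3 [266.7 447.7] [265.3 270. ]
-3 0 [269.4 444.1] [265.3 270. ]
-3 3 [272.1 440.6] [265.3 270. ]
3 -3 [277. 451.] [265.3 270. ]
3 0 [279.7 447.5] [265.3 270. ]
3 3 [282.4 443.9] [265.3 270. ]
orig [331.4 370.1] [307.4 268.1] meas (330,375) (313,277)
```

```bash
python3 - <<'E'
from h import *
R=Ro.from_euler("x",-20,degrees=True)*down(90.9)
go((501.3,-27.3,268),R)
E
```

```text
row [0.0821 0.0018 0.0541] [ 0.0035 -0.0034  0.0086]
```

Call:
carry_out(moves=[0.02,0,0,0,0,0,0,0.04,0,0.01,0,0,0,0,0.06,0,0.02,0,0,0,0,0.082,0.001,0.03,0,0,0.008,0,0.082,0.002,0.04,0,0,0.008,0,0.082,0.002,0.05,0,-0.003,0.008,0,0.082,0.002,0.054,0,-0.003,0.008,0,0.082,0.002,0.054,0,-0.003,0.008,0])

```text
time: 15.85
tool_pos: [501.3, -27.8, 267.9]
tcp_rot: [-3.137, 0.349, 1.587]
contact_force: [-0.3, -1.0, -1.7]
grip_width: 27.4
```

```bash
python3 - <<'E'
from h import *
import cv2
from plant import capture
st()
s=capture("scene")[:,:,::-1]
cv2.imwrite("pics/z10.png",cv2.resize(s[130:250,220:320],None,fx=6,fy=6,interpolation=2)[:600])
E
```

```text
15.85 pos [501.3 -27.8 267.9] rpy [-179.7   20.    91. ] F [-0.3 -1.  -1.7] w 27.4 q [-0.    0.3   1.56 -0.36  1.29  0.09]
```

View pics/z10.png

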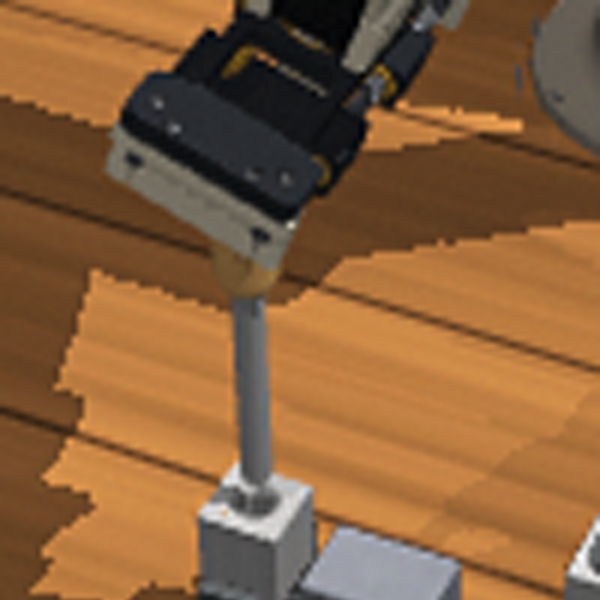

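```bash
python3 - <<'E'
from h import *
R=Ro.from_euler("x",-20,degrees=True)*down(90.9)
go((501.3,-27.5,243),R)
go((501.3,-27.5,218),R)
E
```

```text
row [ 0.0219 -0.0001  0.0589] [ 0.0035 -0.0002 -0.0004]
row [4.330e-02 1.000e-04 1.176e-01] [ 0.0035 -0.0002 -0.0004]
```

Call:
carry_out(moves=[0.003,0,0.008,0,0,0,0,0.006,0,0.016,0,0,0,0,0.009,0,0.024,0,0,0,0,0.012,0,0.032,0,0,0,0,0.015,0,0.04,0,0,0,0,0.018,0,0.048,0,0,0,0,0.022,0,0.059,0,0,0,0,0.022,0,0.059,0,0,0,0])

```text
time: 16.7
tool_pos: [501.2, -27.5, 242.2]
tcp_rot: [-3.137, 0.349, 1.588]
contact_force: [0.8, -0.6, -2.3]
grip_width: 27.2
```

```bash
python3 - <<'E'
from h import *
import cv2
from plant import capture
st()
s=capture("scene")[:,:,::-1]
cv2.imwrite("pics/z11.png",cv2.resize(s[130:250,220:320],None,fx=6,fy=6,interpolation=2)[:600])
E
```

```text
16.7 pos [501.2 -27.5 242.2] rpy [-179.7   20.    91. ] F [ 0.8 -0.6 -2.3] w 27.2 q [-0.    0.33  1.61 -0.37  1.23  0.11]
```

View pics/z11.png

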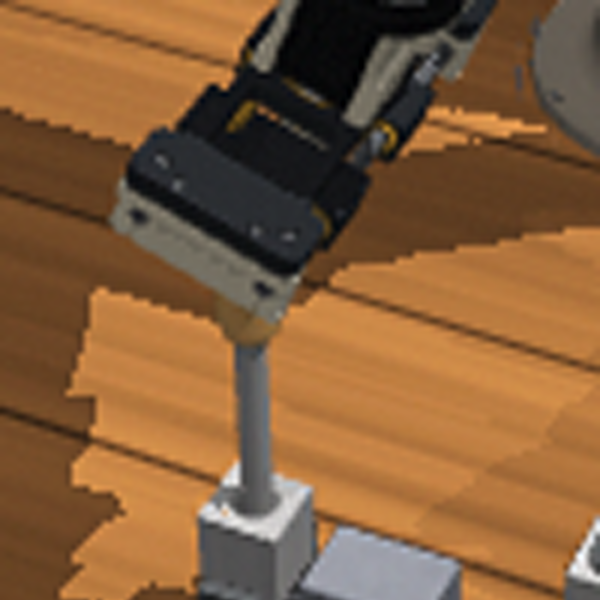

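In the hole without force. Push down on to the floor.

Call:
carry_out(moves=[0.003,0,0.008,0,0,0,0,0.006,0,0.016,0,0,0,0,0.009,0,0.024,0,0,0,0,0.012,0,0.032,0,0,0,0,0.015,0,0.04,0,0,0,0,0.018,0,0.048,0,0,0,0,0.02,0,0.055,0,0,0,0,0.021,0,0.058,0,0,0,0])

```text
time: 17.55
tool_pos: [501.2, -27.5, 217.6]
tcp_rot: [-3.137, 0.349, 1.588]
contact_force: [0.7, -0.4, -0.4]
grip_width: 27.1
```

```bash
python3 - <<'E'
from h import *
import cv2
from plant import capture
st()
s=capture("scene")[:,:,::-1]
cv2.imwrite("pics/z12.png",cv2.resize(s[130:270,220:400],None,fx=4,fy=4,interpolation=2)[:600])
E
```

```text
17.55 pos [501.2 -27.5 217.6] rpy [-179.7   20.    91. ] F [ 0.7 -0.4 -0.4] w 27.1 q [-0.    0.35  1.64 -0.38  1.17  0.13]
```

View pics/z12.png

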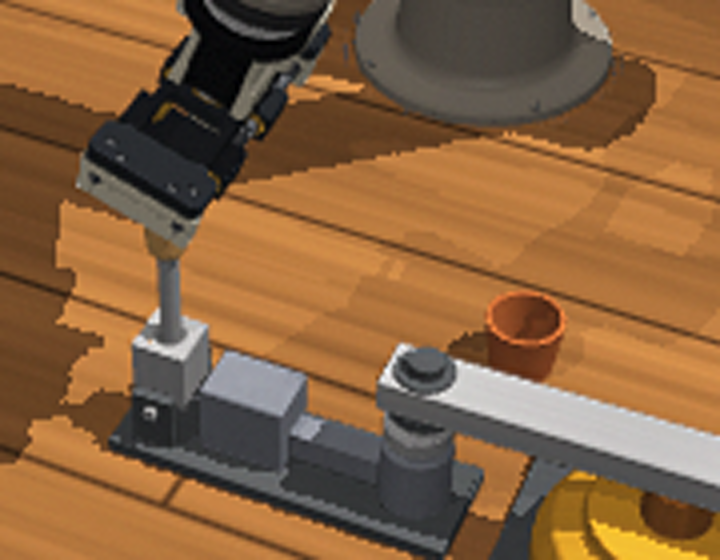

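Call:
carry_out(moves=[0.001,0,0.002,0,0,0,0,0.002,0,0.004,0,0,0,0,0.002,0,0.005,0,0,0,0,0.002,0,0.006,0,0,0,0,0.003,0,0.007,0,0,0,0,0.003,0,0.008,0,0,0,0,0.003,0,0.008,0,0,0,0,0.003,0,0.008,0,0,0,0])

```text
time: 18.4
tool_pos: [501.7, -27.9, 216.1]
tcp_rot: [-3.14, 0.35, 1.587]
contact_force: [-2.0, 0.6, 12.3]
grip_width: 27.4
```

```bash
python3 - <<'E'
from h import *
st()
E
```

```text
18.4 pos [501.7 -27.9 216.1] rpy [-179.9   20.1   90.9] F [-2.   0.6 12.3] w 27.4 q [-0.    0.35  1.65 -0.38  1.17  0.14]
```

```bash
cat >> h.py <<'E'
PY,PZ=-33.0,40.0
def arc(ths,v=(5.0,175.5),x=501.3,lag=0,n0=-20):
    o=get_obs();R=Ro.from_euler("xyz",o["tcp_rot"])
    out=[]
    for t in ths:
        y=PY+v[0]*np.cos(t)-v[1]*np.sin(t);z=PZ+v[0]*np.sin(t)+v[1]*np.cos(t)
        Rt=Ro.from_euler("x",n0+np.degrees(t),degrees=True)*down(90.9)
        s=R.inv().apply(np.array([x,y,z])-o["tool_pos"])/400
        r=(R.inv()*Rt).as_rotvec(degrees=True)/30
        out.append(list(np.round(np.r_[s,r],3))+[0])
        print(round(t,3),np.round([x,y,z],1))
    print(", ".join(str(float(a)) for r in out for a in r))
E
python3 - <<'E'
from h import *
arc(np.array([.03,.08,.14,.2,.26,.32,.38,.44]))
E
```

```text
0.03 [501.3 -33.3 215.6]
0.08 [501.3 -42.  215.3]
0.14 [501.3 -52.5 214.5]
0.2 [501.3 -63.  213. ]
0.26 [501.3 -73.3 210.9]
0.32 [501.3 -83.5 208.2]
0.38 [501.3 -93.5 204.8]
0.44 [ 501.3 -103.2  200.9]
-0.012, -0.001, 0.006, 0.006, 0.06, -0.001, 0.0, -0.032, -0.002, 0.014, 0.005, 0.156, -0.001, 0.0, -0.056, -0.002, 0.025, 0.003, 0.27, -0.001, 0.0, -0.08, -0.002, 0.037, 0.001, 0.385, -0.0, 0.0, -0.102, -0.003, 0.051, -0.001, 0.499, -0.0, 0.0, -0.124, -0.003, 0.066, -0.002, 0.614, -0.0, 0.0, -0.144, -0.004, 0.083, -0.004, 0.728, 0.0, 0.0, -0.164, -0.004, 0.1, -0.006, 0.843, 0.0, 0.0
```

Call:
carry_out(moves=[-0.012,-0.001,0.006,0,0.06,0,0,-0.032,-0.002,0.014,0,0.156,0,0,-0.056,-0.002,0.025,0,0.27,0,0,-0.08,-0.002,0.037,0,0.385,0,0,-0.102,-0.002,0.051,0,0.5,0,0,-0.124,-0.002,0.066,0,0.614,0,0,-0.144,-0.003,0.083,0,0.728,0,0,-0.164,-0.003,0.1,0,0.843,0,0])

```text
time: 19.2
tool_pos: [502.3, -103.5, 202.5]
tcp_rot: [3.14, -0.093, 1.586]
contact_force: [-0.8, 3.7, 6.1]
grip_width: 27.5
```

```bash
python3 - <<'E'
from h import *
import cv2
from plant import capture
st()
s=capture("scene")[:,:,::-1]
cv2.imwrite("pics/z13.png",cv2.resize(s[110:270,190:390],None,fx=3.7,fy=3.7,interpolation=2)[:600])
arc(np.array([.49,.54,.59,.64,.69,.74,.79,.84]))
E
```

```text
19.2 pos [ 502.3 -103.5  202.5] rpy [179.9  -5.3  90.9] F [-0.8  3.7  6.1] w 27.5 q [-0.4   0.37  1.61  0.09  1.2  -0.45]
0.49 [ 501.3 -111.2  197.2]
0.54 [ 501.3 -118.9  193.1]
0.59 [ 501.3 -126.5  188.6]
0.64 [ 501.3 -133.8  183.8]
0.69 [ 501.3 -140.9  178.5]
0.74 [ 501.3 -147.6  173. ]
0.79 [ 501.3 -154.1  167.1]
0.84 [ 501.3 -160.3  160.9]
-0.015, -0.002, 0.01, -0.003, 0.086, -0.004, 0.0, -0.036, -0.003, 0.018, -0.005, 0.182, -0.004, 0.0, -0.055, -0.003, 0.027, -0.006, 0.277, -0.004, 0.0, -0.075, -0.003, 0.038, -0.008, 0.373, -0.004, 0.0, -0.094, -0.003, 0.049, -0.009, 0.468, -0.004, 0.0, -0.112, -0.004, 0.061, -0.01, 0.564, -0.004, 0.0, -0.129, -0.004, 0.074, -0.012, 0.659, -0.004, 0.0, -0.146, -0.004, 0.088, -0.013, 0.755, -0.004, 0.0
```

View pics/z13.png

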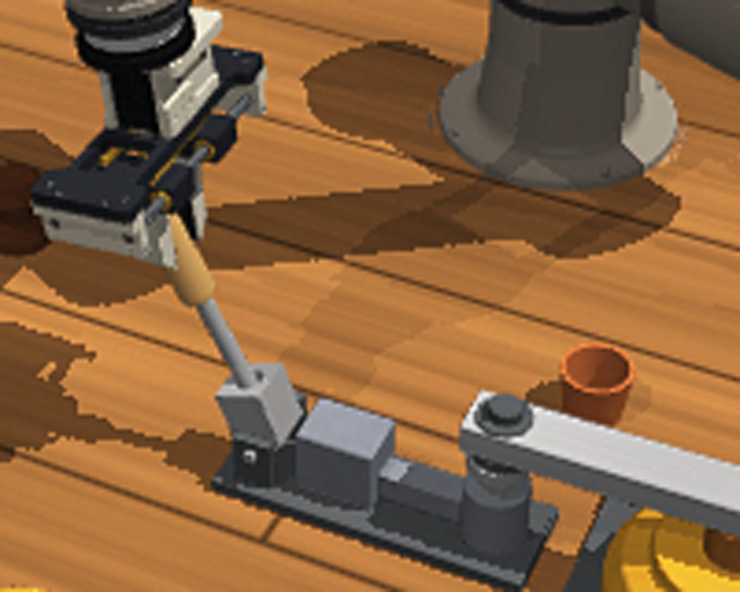

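Call:
carry_out(moves=[-0.015,-0.002,0.01,0,0.086,0,0,-0.036,-0.002,0.018,0,0.182,0,0,-0.055,-0.002,0.027,0,0.277,0,0,-0.075,-0.003,0.038,0,0.373,0,0,-0.094,-0.003,0.049,0,0.468,0,0,-0.112,-0.003,0.061,0,0.564,0,0,-0.129,-0.003,0.074,0,0.659,0,0,-0.146,-0.003,0.088,0,0.755,0,0])

```text
time: 20.05
tool_pos: [502.6, -161.5, 162.7]
tcp_rot: [3.137, -0.491, 1.586]
contact_force: [-0.8, -3.4, 10.0]
grip_width: 27.1
```

```bash
python3 - <<'E'
from h import *
import cv2
from plant import capture
st()
s=capture("scene")[:,:,::-1]
cv2.imwrite("pics/z14.png",cv2.resize(s[110:270,190:390],None,fx=3.7,fy=3.7,interpolation=2)[:600])
arc(np.array([.87,.9,.93,.96,.98,1.0,1.02,1.04]))
E
```

```text
20.05 pos [ 502.6 -161.5  162.7] rpy [179.7 -28.1  90.9] F [-0.8 -3.4 10. ] w 27.1 q [-0.67  0.57  1.5   0.38  1.41 -0.81]
0.87 [ 501.3 -163.9  157. ]
0.9 [ 501.3 -167.4  153. ]
0.93 [ 501.3 -170.7  148.9]
0.96 [ 501.3 -173.9  144.7]
0.98 [ 501.3 -176.   141.9]
1.0 [ 501.3 -178.   139. ]
1.02 [ 501.3 -179.9  136.1]
1.04 [ 501.3 -181.8  133.2]
-0.007, -0.002, 0.008, -0.007, 0.052, -0.009, 0.0, -0.019, -0.002, 0.012, -0.008, 0.109, -0.009, 0.0, -0.031, -0.002, 0.017, -0.009, 0.166, -0.009, 0.0, -0.043, -0.003, 0.023, -0.009, 0.224, -0.009, 0.0, -0.051, -0.003, 0.026, -0.01, 0.262, -0.009, 0.0, -0.059, -0.003, 0.03, -0.01, 0.3, -0.009, 0.0, -0.067, -0.003, 0.035, -0.011, 0.338, -0.009, 0.0, -0.074, -0.003, 0.039, -0.012, 0.376, -0.009, 0.0
```

View pics/z14.png

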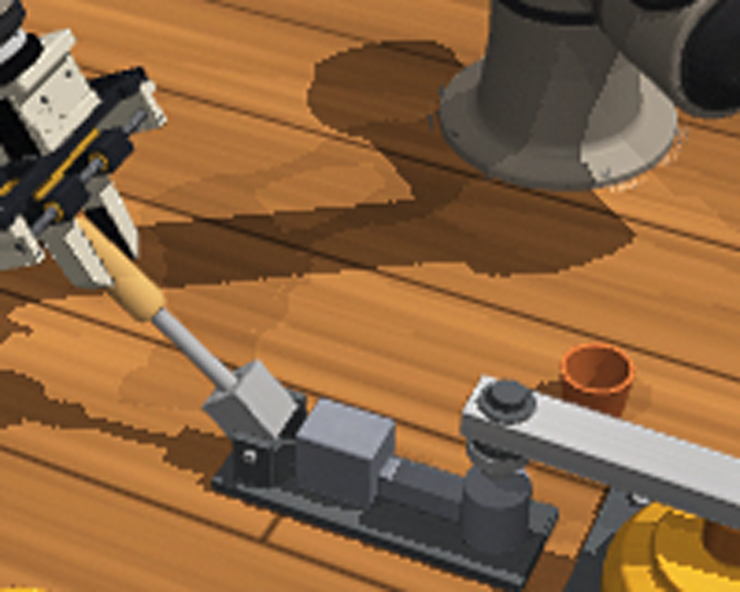

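Call:
carry_out(moves=[-0.007,-0.002,0.008,0,0.052,0,0,-0.019,-0.002,0.012,0,0.109,0,0,-0.031,-0.002,0.017,0,0.166,0,0,-0.043,-0.003,0.023,0,0.224,0,0,-0.051,-0.003,0.026,0,0.262,0,0,-0.059,-0.003,0.03,0,0.3,0,0,-0.067,-0.003,0.035,0,0.338,0,0,-0.074,-0.003,0.039,0,0.376,0,0])

```text
time: 20.9
tool_pos: [502.2, -183.5, 134.7]
tcp_rot: [3.134, -0.689, 1.586]
contact_force: [-0.1, -7.2, 11.0]
grip_width: 27.1
```

```bash
python3 - <<'E'
from h import *
import cv2
from plant import capture
st()
s=capture("scene")[:,:,::-1]
cv2.imwrite("pics/z15.png",cv2.resize(s[110:270,190:390],None,fx=3.7,fy=3.7,interpolation=2)[:600])
arc(np.array([1.05,1.06,1.07,1.08,1.09,1.1,1.1,1.1]))
E
```

```text
20.9 pos [ 502.2 -183.5  134.7] rpy [179.5 -39.4  90.9] F [-0.1 -7.2 11. ] w 27.1 q [-0.76  0.7   1.43  0.48  1.53 -0.93]
1.05 [ 501.3 -182.7  131.7]
1.06 [ 501.3 -183.7  130.2]
1.07 [ 501.3 -184.5  128.6]
1.08 [ 501.3 -185.4  127.1]
1.09 [ 501.3 -186.3  125.6]
1.1 [ 501.3 -187.1  124.1]
1.1 [ 501.3 -187.1  124.1]
1.1 [ 501.3 -187.1  124.1]
-0.001, -0.002, 0.006, -0.004, 0.021, -0.009, 0.0, -0.006, -0.002, 0.008, -0.004, 0.04, -0.009, 0.0, -0.01, -0.002, 0.009, -0.004, 0.06, -0.009, 0.0, -0.014, -0.002, 0.011, -0.005, 0.079, -0.009, 0.0, -0.018, -0.002, 0.012, -0.005, 0.098, -0.009, 0.0, -0.022, -0.002, 0.014, -0.005, 0.117, -0.009, 0.0, -0.022, -0.002, 0.014, -0.005, 0.117, -0.009, 0.0, -0.022, -0.002, 0.014, -0.005, 0.117, -0.009, 0.0
```

View pics/z15.png

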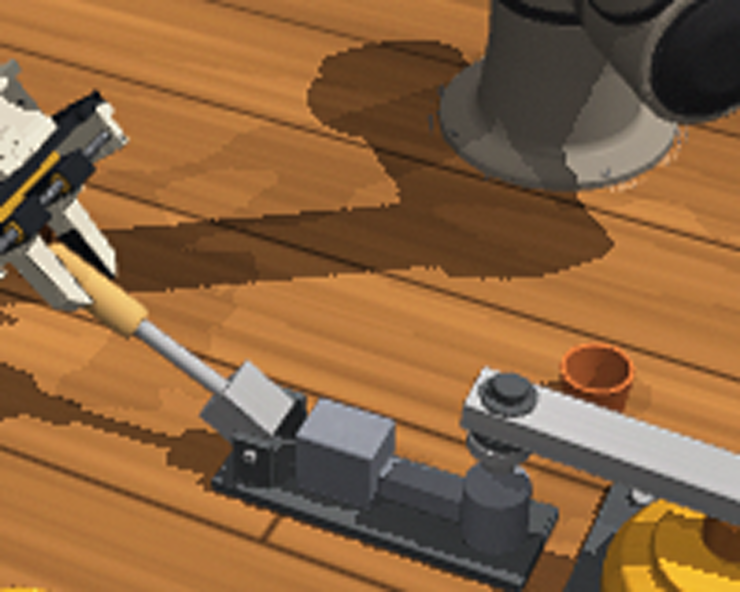

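Call:
carry_out(moves=[-0.001,0,0.006,0,0.021,0,0,-0.006,0,0.008,0,0.04,0,0,-0.01,0,0.009,0,0.06,0,0,-0.014,0,0.011,0,0.079,0,0,-0.018,0,0.012,0,0.098,0,0,-0.022,0,0.014,0,0.117,0,0,-0.022,0,0.014,0,0.117,0,0,-0.022,0,0.014,0,0.117,0,0])

```text
time: 21.75
tool_pos: [502.5, -188.8, 125.8]
tcp_rot: [3.13, -0.749, 1.588]
contact_force: [-1.6, -8.4, 11.7]
grip_width: 27.5
```

```bash
python3 - <<'E'
from h import *
import cv2
from plant import capture
st()
s=capture("scene")[:,:,::-1]
cv2.imwrite("pics/z16.png",cv2.resize(s[110:270,190:390],None,fx=3.7,fy=3.7,interpolation=2)[:600])
arc(np.array([1.0,.92,.84,.76,.69,.64,.61,.61]))
E
```

```text
21.75 pos [ 502.5 -188.8  125.8] rpy [179.4 -42.9  91. ] F [-1.6 -8.4 11.7] w 27.5 q [-0.78  0.75  1.41  0.5   1.57 -0.95]
1.0 [ 501.3 -178.   139. ]
0.92 [ 501.3 -169.6  150.3]
0.84 [ 501.3 -160.3  160.9]
0.76 [ 501.3 -150.3  170.7]
0.69 [ 501.3 -140.9  178.5]
0.64 [ 501.3 -133.8  183.8]
0.61 [ 501.3 -129.4  186.7]
0.61 [ 501.3 -129.4  186.7]
0.042, -0.003, -0.006, 0.002, -0.187, -0.006, 0.0, 0.077, -0.002, -0.012, 0.005, -0.34, -0.006, 0.0, 0.112, -0.002, -0.016, 0.007, -0.492, -0.006, 0.0, 0.147, -0.001, -0.017, 0.009, -0.645, -0.006, 0.0, 0.177, -0.001, -0.015, 0.011, -0.779, -0.006, 0.0, 0.199, -0.001, -0.012, 0.012, -0.874, -0.006, 0.0, 0.212, -0.0, -0.01, 0.013, -0.932, -0.006, 0.0, 0.212, -0.0, -0.01, 0.013, -0.932, -0.006, 0.0
```

View pics/z16.png

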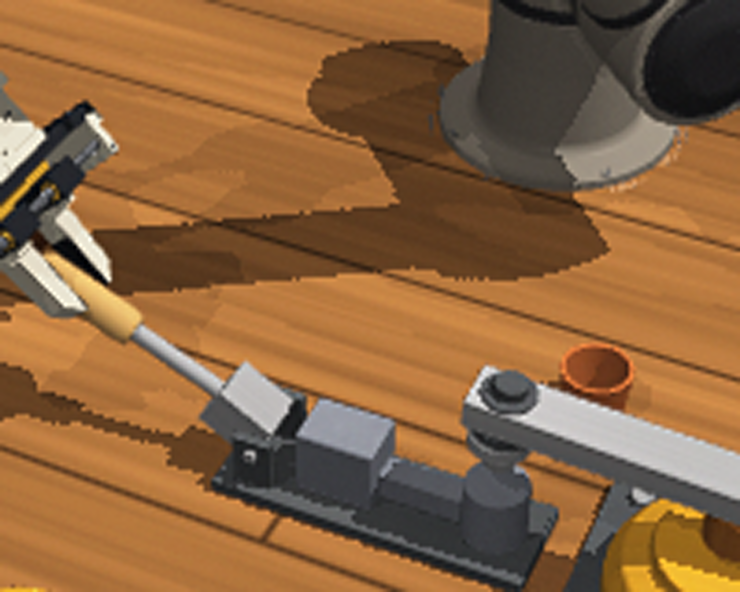

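Call:
carry_out(moves=[0.042,0,-0.006,0,-0.187,0,0,0.077,0,-0.012,0,-0.34,0,0,0.112,0,-0.016,0,-0.492,0,0,0.147,0,-0.017,0,-0.645,0,0,0.177,0,-0.015,0,-0.779,0,0,0.199,0,-0.012,0,-0.874,0,0,0.212,0,-0.01,0,-0.932,0,0,0.212,0,-0.01,0,-0.932,0,0])

```text
time: 22.6
tool_pos: [501.4, -128.9, 188.7]
tcp_rot: [3.131, -0.257, 1.586]
contact_force: [-4.0, -4.4, 10.1]
grip_width: 27.1
```

```bash
python3 - <<'E'
from h import *
st()
arc(np.array([.55,.48,.41,.34,.27,.21,.16,.13]))
E
```

```text
22.6 pos [ 501.4 -128.9  188.7] rpy [179.4 -14.7  90.8] F [-4.  -4.4 10.1] w 27.1 q [-0.53  0.43  1.58  0.24  1.27 -0.63]
0.55 [ 501.3 -120.5  192.2]
0.48 [ 501.3 -109.6  198. ]
0.41 [501.3 -98.4 202.9]
0.34 [501.3 -86.8 207.1]
0.27 [501.3 -75.  210.5]
0.21 [501.3 -64.7 212.7]
0.16 [501.3 -56.  214.1]
0.13 [501.3 -50.8 214.7]
0.023, -0.0, -0.003, 0.014, -0.107, -0.003, 0.0, 0.052, 0.0, -0.01, 0.016, -0.241, -0.003, 0.0, 0.083, 0.001, -0.015, 0.018, -0.375, -0.004, 0.0, 0.113, 0.001, -0.018, 0.02, -0.509, -0.004, 0.0, 0.144, 0.002, -0.018, 0.022, -0.642, -0.005, 0.0, 0.17, 0.002, -0.017, 0.024, -0.757, -0.005, 0.0, 0.192, 0.002, -0.015, 0.025, -0.852, -0.005, 0.0, 0.205, 0.003, -0.013, 0.026, -0.91, -0.006, 0.0
```

Call:
carry_out(moves=[0.023,0,-0.003,0.014,-0.107,0,0,0.052,0,-0.01,0.016,-0.241,0,0,0.083,0.001,-0.015,0.018,-0.375,0,0,0.113,0.001,-0.018,0.02,-0.509,0,0,0.144,0.002,-0.018,0.022,-0.642,0,0,0.17,0.002,-0.017,0.024,-0.757,0,0,0.192,0.002,-0.015,0.025,-0.852,0,0,0.205,0.003,-0.013,0.026,-0.91,0,0])

```text
time: 23.4
tool_pos: [501.4, -50.2, 215.5]
tcp_rot: [-3.139, 0.222, 1.585]
contact_force: [-1.8, -1.6, 2.5]
grip_width: 27.2
```

```bash
python3 - <<'E'
from h import *
st()
arc(np.array([.11,.09,.07,.05,.04,.03,.03,.03]))
E
```

```text
23.4 pos [501.4 -50.2 215.5] rpy [-179.8   12.7   90.8] F [-1.8 -1.6  2.5] w 27.2 q [-0.12  0.33  1.64 -0.24  1.15 -0.04]
0.11 [501.3 -47.3 215. ]
0.09 [501.3 -43.8 215.2]
0.07 [501.3 -40.3 215.4]
0.05 [501.3 -36.8 215.5]
0.04 [501.3 -35.  215.6]
0.03 [501.3 -33.3 215.6]
0.03 [501.3 -33.3 215.6]
0.03 [501.3 -33.3 215.6]
0.007, -0.0, -0.0, 0.001, -0.032, -0.003, 0.0, 0.016, 0.0, -0.003, 0.002, -0.071, -0.003, 0.0, 0.024, 0.0, -0.005, 0.002, -0.109, -0.003, 0.0, 0.033, 0.0, -0.008, 0.003, -0.147, -0.003, 0.0, 0.037, 0.0, -0.009, 0.003, -0.166, -0.003, 0.0, 0.041, 0.0, -0.01, 0.004, -0.185, -0.003, 0.0, 0.041, 0.0, -0.01, 0.004, -0.185, -0.003, 0.0, 0.041, 0.0, -0.01, 0.004, -0.185, -0.003, 0.0
```

Call:
carry_out(moves=[0.007,0,0,0,-0.032,0,0,0.016,0,-0.003,0,-0.071,0,0,0.024,0,-0.005,0,-0.109,0,0,0.033,0,-0.008,0,-0.147,0,0,0.037,0,-0.009,0,-0.166,0,0,0.041,0,-0.009,0,-0.185,0,0,0.041,0,-0.009,0,-0.185,0,0,0.041,0,-0.009,0,-0.185,0,0])

```text
time: 24.2
tool_pos: [501.3, -33.8, 216.1]
tcp_rot: [-3.139, 0.32, 1.586]
contact_force: [-1.6, -1.8, 6.3]
grip_width: 27.4
```

```bash
python3 - <<'E'
from h import *
import cv2
from plant import capture
st()
s=capture("scene")[:,:,::-1]
cv2.imwrite("pics/z17.png",cv2.resize(s[110:270,190:390],None,fx=3.7,fy=3.7,interpolation=2)[:600])
arc(np.array([.03,.08,.14,.2,.26,.32,.38,.44]))
E
```

```text
24.2 pos [501.3 -33.8 216.1] rpy [-179.9   18.3   90.8] F [-1.6 -1.8  6.3] w 27.4 q [-0.03  0.34  1.65 -0.35  1.16  0.1 ]
0.03 [501.3 -33.3 215.6]
0.08 [501.3 -42.  215.3]
0.14 [501.3 -52.5 214.5]
0.2 [501.3 -63.  213. ]
0.26 [501.3 -73.3 210.9]
0.32 [501.3 -83.5 208.2]
0.38 [501.3 -93.5 204.8]
0.44 [ 501.3 -103.2  200.9]
0.002, -0.0, 0.001, 0.005, 0.002, -0.003, 0.0, -0.019, -0.0, 0.008, 0.003, 0.098, -0.003, 0.0, -0.043, -0.001, 0.018, 0.002, 0.212, -0.003, 0.0, -0.067, -0.001, 0.03, -0.0, 0.327, -0.003, 0.0, -0.09, -0.001, 0.043, -0.002, 0.441, -0.003, 0.0, -0.112, -0.002, 0.058, -0.003, 0.556, -0.003, 0.0, -0.133, -0.002, 0.074, -0.005, 0.671, -0.003, 0.0, -0.153, -0.002, 0.091, -0.007, 0.785, -0.002, 0.0
```

View pics/z17.png

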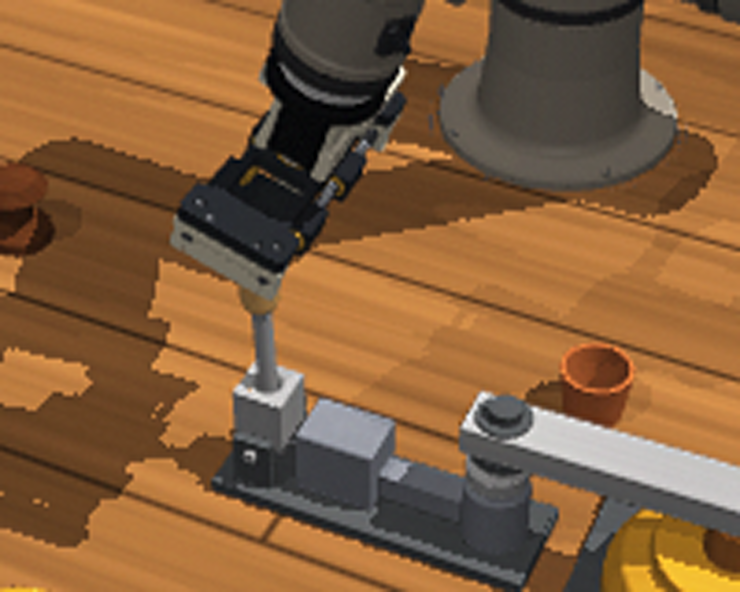

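Call:
carry_out(moves=[0.002,0,0.001,0,0.002,0,0,-0.019,0,0.008,0,0.098,0,0,-0.043,-0.001,0.018,0,0.212,0,0,-0.067,-0.001,0.03,0,0.327,0,0,-0.09,-0.001,0.043,0,0.441,0,0,-0.112,-0.002,0.058,0,0.556,0,0,-0.133,-0.002,0.074,0,0.671,0,0,-0.153,-0.002,0.091,0,0.785,0,0])

```text
time: 25.05
tool_pos: [502.1, -104.2, 201.8]
tcp_rot: [3.141, -0.093, 1.584]
contact_force: [-2.1, 0.9, 7.6]
grip_width: 27.3
```

```bash
python3 - <<'E'
from h import *
st()
arc(np.array([.49,.54,.59,.64,.69,.74,.79,.84]))
E
```

```text
25.05 pos [ 502.1 -104.2  201.8] rpy [180.   -5.3  90.8] F [-2.1  0.9  7.6] w 27.3 q [-0.4   0.37  1.61  0.09  1.2  -0.45]
0.49 [ 501.3 -111.2  197.2]
0.54 [ 501.3 -118.9  193.1]
0.59 [ 501.3 -126.5  188.6]
0.64 [ 501.3 -133.8  183.8]
0.69 [ 501.3 -140.9  178.5]
0.74 [ 501.3 -147.6  173. ]
0.79 [ 501.3 -154.1  167.1]
0.84 [ 501.3 -160.3  160.9]
-0.019, -0.002, 0.01, -0.003, 0.092, -0.004, 0.0, -0.039, -0.002, 0.018, -0.004, 0.188, -0.004, 0.0, -0.059, -0.003, 0.028, -0.005, 0.283, -0.004, 0.0, -0.078, -0.003, 0.038, -0.007, 0.379, -0.004, 0.0, -0.097, -0.003, 0.049, -0.008, 0.474, -0.004, 0.0, -0.115, -0.003, 0.062, -0.01, 0.57, -0.004, 0.0, -0.132, -0.004, 0.075, -0.011, 0.665, -0.004, 0.0, -0.149, -0.004, 0.089, -0.012, 0.761, -0.004, 0.0
```

Call:
carry_out(moves=[-0.019,-0.002,0.01,0,0.092,0,0,-0.039,-0.002,0.018,0,0.188,0,0,-0.059,-0.002,0.028,0,0.283,0,0,-0.078,-0.003,0.038,0,0.379,0,0,-0.097,-0.003,0.049,0,0.474,0,0,-0.115,-0.003,0.062,0,0.57,0,0,-0.132,-0.003,0.075,0,0.665,0,0,-0.149,-0.003,0.089,0,0.761,0,0])

```text
time: 25.85
tool_pos: [502.4, -161.7, 161.9]
tcp_rot: [3.138, -0.491, 1.585]
contact_force: [-1.0, -3.3, 8.4]
grip_width: 27.3
```

```bash
python3 - <<'E'
from h import *
st()
arc(np.array([.88,.92,.96,1.0,1.03,1.06,1.08,1.09]))
E
```

```text
25.85 pos [ 502.4 -161.7  161.9] rpy [179.8 -28.1  90.8] F [-1.  -3.3  8.4] w 27.3 q [-0.67  0.57  1.5   0.38  1.41 -0.81]
0.88 [ 501.3 -165.1  155.7]
0.92 [ 501.3 -169.6  150.3]
0.96 [ 501.3 -173.9  144.7]
1.0 [ 501.3 -178.   139. ]
1.03 [ 501.3 -180.9  134.6]
1.06 [ 501.3 -183.7  130.2]
1.08 [ 501.3 -185.4  127.1]
1.09 [ 501.3 -186.3  125.6]
-0.015, -0.003, 0.01, -0.006, 0.077, -0.006, 0.0, -0.031, -0.003, 0.016, -0.008, 0.153, -0.006, 0.0, -0.047, -0.003, 0.023, -0.009, 0.229, -0.006, 0.0, -0.063, -0.004, 0.031, -0.01, 0.306, -0.006, 0.0, -0.074, -0.004, 0.038, -0.011, 0.363, -0.006, 0.0, -0.086, -0.004, 0.044, -0.011, 0.42, -0.006, 0.0, -0.093, -0.004, 0.049, -0.012, 0.459, -0.006, 0.0, -0.097, -0.004, 0.051, -0.012, 0.478, -0.006, 0.0
```

Call:
carry_out(moves=[-0.015,-0.003,0.01,0,0.077,0,0,-0.031,-0.003,0.016,0,0.153,0,0,-0.047,-0.003,0.023,0,0.229,0,0,-0.063,-0.003,0.031,0,0.306,0,0,-0.074,-0.003,0.038,0,0.363,0,0,-0.086,-0.003,0.044,0,0.42,0,0,-0.093,-0.003,0.049,0,0.459,0,0,-0.097,-0.003,0.051,0,0.478,0,0])

```text
time: 26.65
tool_pos: [502.3, -188.3, 126.0]
tcp_rot: [3.134, -0.74, 1.587]
contact_force: [-1.4, -6.7, 8.7]
grip_width: 27.2
```

Call:
carry_out(moves=[0,0,0.003,0,0.02,0,0,0,0,0.003,0,0.02,0,0,0,0,0.003,0,0.02,0,0,0,0,0.003,0,0.02,0,0,0,0,0.003,0,0.02,0,0,0,0,0.003,0,0.02,0,0,0,0,0.003,0,0.02,0,0,0,0,0.003,0,0.02,0,0])

```text
time: 27.45
tool_pos: [502.5, -188.5, 125.8]
tcp_rot: [3.132, -0.749, 1.587]
contact_force: [-2.8, -5.6, 8.5]
grip_width: 27.0
```

```bash
python3 - <<'E'
from h import *
import cv2
from plant import capture
st()
s=capture("scene")[:,:,::-1];t=capture("top")[:,:,::-1]
cv2.imwrite("pics/z18.png",cv2.resize(s[110:270,190:390],None,fx=3.7,fy=3.7,interpolation=2)[:600])
cv2.imwrite("pics/t18.png",cv2.resize(t[160:300,190:350],None,fx=4,fy=4,interpolation=2))
E
```

```text
27.45 pos [ 502.5 -188.5  125.8] rpy [179.4 -42.9  90.9] F [-2.8 -5.6  8.5] w 27.0 q [-0.78  0.75  1.41  0.5   1.57 -0.95]
```

View pics/z18.png

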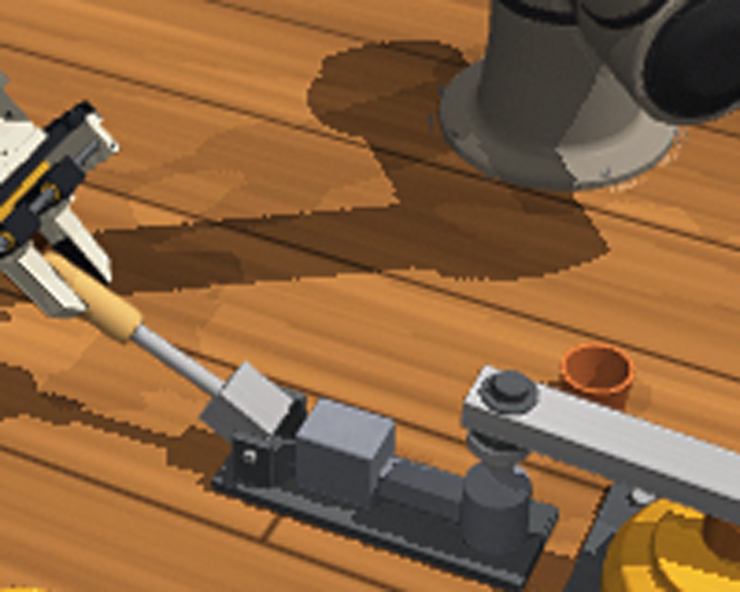

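View pics/t18.png

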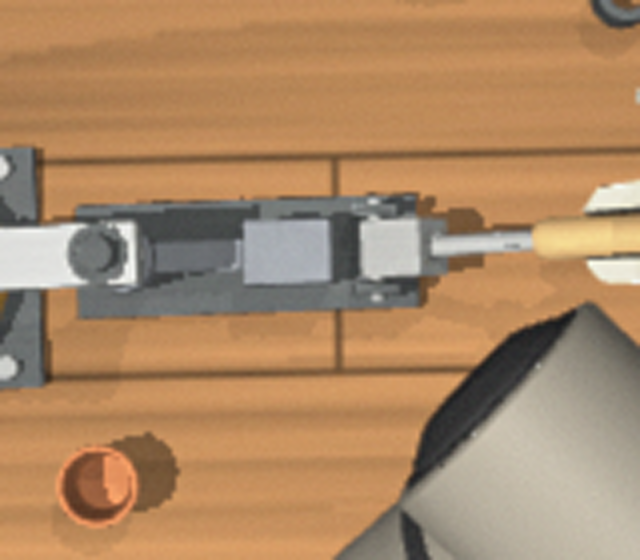

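```bash
python3 - <<'E'
from plant import close_job
print(close_job())
E
```

```text
the job is handed in; nothing more can be done
None
```

I stood the jack under the lift pad, pushed the pump bar into its socket and did the trial lift. I then let the bar come back upright, swung it down to the stop again and handed the job in at about 27.6 s, still gripping it. No verdict was reported, so everything below comes from my own measurements.

- **Jack position:** after release the saddle measured about 2–3 mm from the pad centre, against a limit of 12 mm. The jack's base end is at the same pixel in the top view after the second lift.
- **Bar in socket:** pushing down met the socket floor at 12 N. After the final swing about 75 mm of rod shows, as expected for a bar fully home in a 40 mm hole.
- **Final hold:** the bar sits at about 1.09 rad, so with the play in the hole the socket should be at 0.97 rad or more. The pad had risen about 22 mm in the trial lift (beam about 0.07 rad), and the last pictures look the same. The wrist force was about 10 N with the grip closed on the bar, and nothing but the saddle is at the beam.
- **Other objects:** I saw no contact with anything else on the bench, and nothing looked moved in the pictures, though I did not measure each bystander.
- **Disagreement:** the two cameras differed by a steady 4 mm or so. I used the mean and relative measurements, and the fits came out right. I had no direct reading of the socket or beam angle, or of the saddle force.

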